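# Pack the layered sleeve carrier at the inspection bench

## Robot

A 6-joint arm with a two-finger parallel gripper is mounted at the origin on the work surface. World frame = base frame: x ahead of the robot, y to its left, z up, the work surface at z = 0. Lengths are in m, angles in rad, forces in N, time in s.
With the tool pointing down it reaches from about 0.225 to 0.875 m from the base axis. Payload 3.4 kg.
Tool frame: the origin (TCP) lies on the centre line of the jaws, within the pads' length; the fingertips stand 19 mm ahead of it and the grasp point (between the pads) is the TCP (nose_length is the distance from the TCP to the fingertips, in m); z points along the fingers, y is the direction in which the jaws open and shut (so a half turn about z gives the same grasp; the last joint's range is limited). The gripper opens to 85 mm and grips with 20 to 120 N. Pads are 22 mm wide; open, the fingers measure 114 mm over their backs; the gripper's body (76 mm by 85 mm) begins 54 mm behind the grasp point. The pads swing forward as they close: fully open they stand 13 mm farther back than shut.
Start: joints at [1.093, 0.276, 1.505, -0, 1.361, -0.121], TCP at [0.201, 0.539, 0.25] pointing down, gripper open.
Joint ranges: [-2.89, 2.89], [-0.75, 2.08], [0.22, 2.7], [-1.18, 4.32], [0.11, 2.71], [-2.7, 2.7]. Speed limits (rad/s): [2.57, 2.57, 3.14, 3.14, 3.14, 3.14].

## Interface

Orientations are given as a unit quaternion [w, x, y, z].
In Python, from rig import * gives the robot as it stands.
- The arm moves only by the shell command python3 -m jog 'ROWS' [OPENING] [FORCE]. ROWS is JSON, one flat list of numbers, 6 for each row, row after row: the shift along the tool's x, y, z in mm, then the turn, a rotation vector about the tool's x, y, z in degrees. In form: [tx, ty, tz, wx, wy, wz, tx, ty, tz, wx, wy, wz, ...]. A call has 1 to 10 rows; each row is the pose to reach, as a shift and turn from the pose commanded when the call began, along the tool's axes at that moment; what a row does not reach only later rows make up. A row lasts 1/8 s, in which the tool goes at most 62.5 mm and 10.7 degrees, less where a joint would pass 70% of its speed; a pose out of reach is approached as far as the arm can. A call with a gripper value outside its range is refused whole. OPENING is the closure, from 0 (fully open) to 1 (shut), set as the call begins (- or left out, the last holds). The fingers move at their own pace and stop on an object; FORCE is the grip in N (left out, the last holds). Time passes only in rows, so rows that repeat a pose let the fingers close. It gives the time, the measured TCP pose, the force and the opening at its end, in the units of the state.
- get_state(): the state, without advancing time (a new reading comes with each control period).
- get_image(name): name is "scene" or "top" or "wrist"; returns a dict with "frame" (400x640x3 uint8, red, green, blue), "camera_matrix" (3x3 intrinsics, pixels), "rvec" (rotation vector, rad) and "tvec" (3), from world to camera coordinates, as OpenCV has them. Camera axes: x right, y down, z forward; pixel columns grow to the right and rows downward; lengths in m; the calibration is good to about 2 mm. A picture is of the moment at which its call begins. There is no depth.
- sign_off(): hands the job in, once; it reports no verdict.
The state is a dict: "clock": time; "qpos": joint angles; "qd": joint speeds; "effort": joint torques, N m; "position": TCP position; "ee_rot": TCP orientation; "contact_force": force on the tool from outside, world axes, zero at the start; "moment": the same for the moment, N m; "width": finger opening in m.
Only numpy, scipy, OpenCV 4.12 (cv2) and the standard library are available. Lean on these libraries where they do the work, as an engineer would, in place of code of your own. Each camera call takes 0.05 s, during which the arm holds its last target.

## Task

Pack the inspected 24 mm high sleeves into the four-post carrier: lower one drilled plate over the posts onto their shoulders, stand part of the 24 mm sleeves upright on it, lower the second plate over the posts onto those sleeves, stand the rest of the sleeves on that and close the stack with the third plate. In the end every 24 mm sleeve there is stands between two plates, and all three plates lie flat, fully down on what is under them. Leave the shorter and the taller sleeves out on the bench, and do not disturb the torch and the caliper.

Things in the scene. Friction and masses are not known exactly. Their poses are not given: they have to be found in the camera images.
- post_seat (a point): the carrier: a grey steel base 165 x 76 x 8 mm fixed to the bench (it stands somewhere else each time), with four upright steel posts at +-64 mm along its long side (this point's x axis) and +-18 mm along its short side (y axis). Each post is a shoulder 14 mm across up to 22 mm above the bench, then a pin 8 mm across with a tapered tip, its top 97 mm above the bench. This point lies on the carrier's centre line at the height of the shoulders (22 mm above the bench); z up
- plate1_mid (a point): one of three identical loose aluminium plates 150 x 56 x 6 mm (about 130 g), lying flat on the bench at the start, with four holes 12 mm across drilled to match the posts, at +-64 mm along its long side (x axis) and +-18 mm along its short side (y axis). The point is the plate's centre, half-way up; z is square to the plate. The two faces are alike
- plate2_mid (a point): one of three identical loose aluminium plates 150 x 56 x 6 mm (about 130 g), lying flat on the bench at the start, with four holes 12 mm across drilled to match the posts, at +-64 mm along its long side (x axis) and +-18 mm along its short side (y axis). The point is the plate's centre, half-way up; z is square to the plate. The two faces are alike
- plate3_mid (a point): one of three identical loose aluminium plates 150 x 56 x 6 mm (about 130 g), lying flat on the bench at the start, with four holes 12 mm across drilled to match the posts, at +-64 mm along its long side (x axis) and +-18 mm along its short side (y axis). The point is the plate's centre, half-way up; z is square to the plate. The two faces are alike
- sleeve1_mid (a point): a turned aluminium sleeve 24 mm high, 30 mm across with a 20 mm bore (30 g), one of the four to six to be packed, standing upright on the bench; in some starts it is absent. The point is its centre, half-way up; z along its bore. Three stand in a row along the middle of a plate, between the posts, with 34 to 36 mm from centre to centre
- sleeve2_mid (a point): a turned aluminium sleeve 24 mm high, 30 mm across with a 20 mm bore (30 g), one of the four to six to be packed, standing upright on the bench; in some starts it is absent. The point is its centre, half-way up; z along its bore. Three stand in a row along the middle of a plate, between the posts, with 34 to 36 mm from centre to centre
- sleeve3_mid (a point): a turned aluminium sleeve 24 mm high, 30 mm across with a 20 mm bore (30 g), one of the four to six to be packed, standing upright on the bench; in some starts it is absent. The point is its centre, half-way up; z along its bore. Three stand in a row along the middle of a plate, between the posts, with 34 to 36 mm from centre to centre
- sleeve4_mid (a point): a turned aluminium sleeve 24 mm high, 30 mm across with a 20 mm bore (30 g), one of the four to six to be packed, standing upright on the bench; in some starts it is absent. The point is its centre, half-way up; z along its bore. Three stand in a row along the middle of a plate, between the posts, with 34 to 36 mm from centre to centre
- sleeve5_mid (a point): a turned aluminium sleeve 24 mm high, 30 mm across with a 20 mm bore (30 g), one of the four to six to be packed, standing upright on the bench; in some starts it is absent. The point is its centre, half-way up; z along its bore. Three stand in a row along the middle of a plate, between the posts, with 34 to 36 mm from centre to centre
- sleeve6_mid (a point): a turned aluminium sleeve 24 mm high, 30 mm across with a 20 mm bore (30 g), one of the four to six to be packed, standing upright on the bench; in some starts it is absent. The point is its centre, half-way up; z along its bore. Three stand in a row along the middle of a plate, between the posts, with 34 to 36 mm from centre to centre
- short1_mid (a point): a look-alike sleeve of the wrong size, 17 mm high, also 30 mm across with a 20 mm bore, standing upright on the bench. Not wanted. The point is its centre, half-way up
- short2_mid (a point): a look-alike sleeve of the wrong size, 17 mm high, also 30 mm across with a 20 mm bore, standing upright on the bench. Not wanted. The point is its centre, half-way up
- tall1_mid (a point): a look-alike sleeve of the wrong size, 31 mm high, also 30 mm across with a 20 mm bore, standing upright on the bench. Not wanted. The point is its centre, half-way up
- tall2_mid (a point): a look-alike sleeve of the wrong size, 31 mm high, also 30 mm across with a 20 mm bore, standing upright on the bench. Not wanted. The point is its centre, half-way up
- torch: bystander: small black and yellow torch standing on its end, 29 mm across, 75 mm high; origin in the middle of its foot
- caliper: bystander: a caliper lying flat, 170 mm long, 12 mm high; origin on the bench under the middle of the beam, x along the beam
There are look-alikes about, which are no part of the job. Leave any red look-alike of the part that bears sleeve5_mid alone. What is shaped like the part that bears tall1_mid but pink is not meant.

How it is judged:
By the outcome, as a careful person would: the job done as asked, in the order asked, and still so for the second after the job is handed in, with the robot touching nothing.
Of sleeve1, sleeve2, sleeve3, sleeve4, sleeve5, sleeve6 only 4 to 6 are there at a start; the rules pass over those that are not, and their reading is None.
At some moment in a run one of plate1, plate2, plate3 may be knocked a few centimetres aside while the robot is not near it.
It also fails if it takes over 210 s, if anything falls off the work surface, if the arm or the gripper's body presses on something with over 40 N, if the wrist force passes 120 N, or if a joint passes its speed limit or range.

## Working session

There is one attempt and no reset: what is moved stays moved. The work goes in short steps, Python scripts to look and compute and a shell command to move; the robot and the scene stay as the last step left them, time stands still between calls to the robot, and variables do not carry over. Pictures are saved under pics/ and viewed, and the job is handed in when it is done.

```bash
ls; mkdir -p pics; python3 - <<'E'
from rig import *
import cv2
s=get_state(); print(s)
for n in ["scene","top","wrist"]:
    d=get_image(n); cv2.imwrite(f"pics/{n}0.png",d["frame"][:,:,::-1]); print(n,d["camera_matrix"],d["rvec"],d["tvec"])
E
```

```text
pics
{'clock': 0.0, 'qpos': array([ 1.09296753e+00,  2.76598816e-01,  1.50615497e+00,  2.64004241e-05,
        1.36071600e+00, -1.21022685e-01]), 'qd': array([-0.00065831,  0.00011822,  0.00171262, -0.00029441, -0.00177594,
       -0.00014446]), 'effort': array([ 1.29186312e-03, -4.16773403e+01, -2.45802963e+01, -1.19481219e-04,
        1.06464507e-02, -2.07529575e-05]), 'position': array([0.20061106, 0.53832646, 0.24942881]), 'ee_rot': array([-2.89184045e-04,  1.77460848e-01,  9.84127414e-01, -8.93000346e-04]), 'contact_force': array([ 0.01334023, -0.45660542,  0.27030238]), 'moment': array([-0.0123183 ,  0.05285966, -0.04511878]), 'width': 0.08557913739644823}
scene [[494.58265259   0.         315.44388397]
 [  0.         494.58265259 204.11213785]
 [  0.           0.           1.        ]] [ 1.4135882   2.33159435 -0.75972103] [ 0.26213162 -0.343188    1.63691354]
top [[409.04576235   0.         322.45383372]
 [  0.         409.04576235 198.81489166]
 [  0.           0.           1.        ]] [ 2.17999449 -2.13451615  0.15507798] [-0.02082718  0.54547183  1.08296777]
wrist [[280.66827741   0.         321.84518895]
 [  0.         280.66827741 205.63439998]
 [  0.           0.           1.        ]] [-2.35822969 -1.6394145  -0.25671484] [-0.57421433 -0.04083781  0.38061204]
```

View pics/scene0.png

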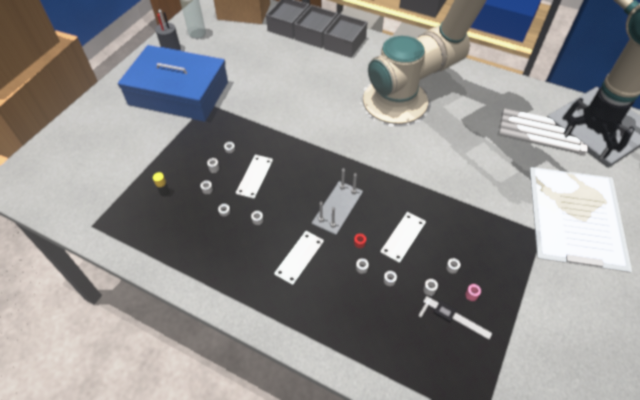

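View pics/top0.png

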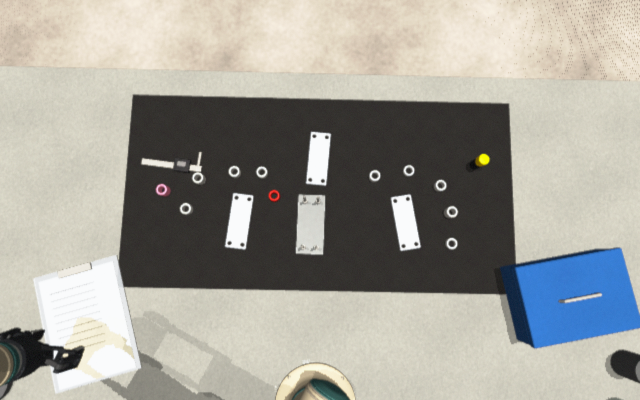

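View pics/wrist0.png

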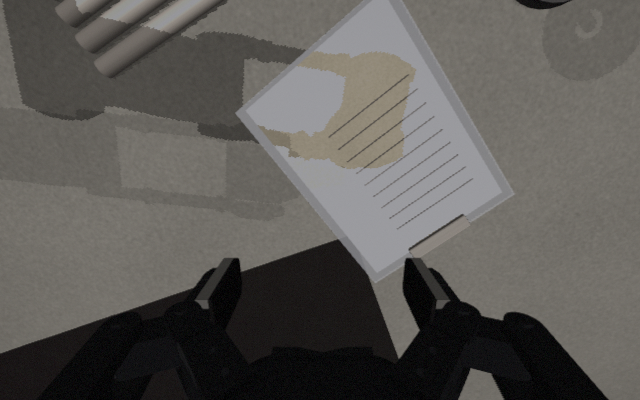

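```bash
cat > h.py <<'E'
from rig import *
import cv2, numpy as np
from scipy.spatial.transform import Rotation as R
def cam(n):
    d=get_image(n); d["R"]=cv2.Rodrigues(np.array(d["rvec"]))[0]; d["K"]=np.array(d["camera_matrix"]); d["t"]=np.array(d["tvec"]).ravel(); d["C"]=-d["R"].T@d["t"]; return d
def ray(d,u,v,z):
    r=d["R"].T@np.linalg.inv(d["K"])@np.array([u,v,1.]); return d["C"]+r*(z-d["C"][2])/r[2]
def proj(d,p):
    q=d["K"]@(d["R"]@np.array(p)+d["t"]); return q[:2]/q[2]
def save(d,name,box=None,k=1):
    f=d["frame"][:,:,::-1]
    if box: f=f[box[1]:box[3],box[0]:box[2]]
    cv2.imwrite("pics/"+name,cv2.resize(f,None,fx=k,fy=k,interpolation=cv2.INTER_CUBIC) if k!=1 else f)
def blobs(d,thr=140,box=None,lo=20,hi=1e9):
    g=d["frame"].min(2); m=(g>thr).astype(np.uint8)
    if box is not None:
        b=np.zeros_like(m); b[box[1]:box[3],box[0]:box[2]]=1; m*=b
    cs,_=cv2.findContours(m,cv2.RETR_EXTERNAL,cv2.CHAIN_APPROX_NONE)
    out=[]
    for c in cs:
        a=cv2.contourArea(c)
        if lo<a<hi: out.append((c,a,cv2.minAreaRect(c)))
    return out
def tool():
    s=get_state(); q=np.array(s["ee_rot"]); return np.array(s["position"]),R.from_quat(q[[1,2,3,0]])
def rows(p,yaw=None):
    """shift in tool mm to world point p, and turn about tool z so that tool y (jaw) axis lies along world angle yaw (deg, mod 180); tool down"""
    x,r=tool(); print("shift",np.round(r.inv().apply(np.array(p)-x)*1000,1))
    if yaw is not None:
        y=np.radians(yaw)
        best=None
        for k in (0,1):
            jy=np.array([np.cos(y+k*np.pi),np.sin(y+k*np.pi),0]); z=np.array([0,0,-1.]); X=np.cross(jy,z)
            g=R.from_matrix(np.c_[X,jy,z]); rv=(r.inv()*g).as_rotvec(degrees=True)
            print("turn",np.round(rv,2))
E
python3 - <<'E'
from h import *
d=cam("top"); s=cam("scene"); w=cam("wrist")
x,r=tool(); print("cam in tool mm",r.inv().apply(w["C"]-x)*1000, "view dir tool",r.inv().apply(w["R"].T[:,2]),"img x in tool",r.inv().apply(w["R"].T[:,0]))
for c,a,mr in blobs(d,120,(125,97,510,288),15):
    m=c.reshape(-1,2).mean(0); p=ray(d,*(mr[0]),.024 if a<500 else .006); print(np.round(mr[0],1),a,np.round(mr[1],1),round(mr[2],1),np.round(p,4))
save(d,"top_l.png",(130,140,330,260),4); save(d,"top_r.png",(300,120,500,260),4); save(s,"sc_l.png",(120,130,320,290),4); save(s,"sc_r.png",(310,150,510,345),4)
E
```

```text
cam in tool mm [ 7.88560820e+01  6.96878167e-02 -1.23927969e+02] view dir tool [-3.08446934e-01 -2.16136774e-04  9.51241527e-01] img x in tool [7.07369533e-04 9.99999646e-01 4.56585051e-04]
[451.5 243. ] 90.0 [10.6 10.6] 45.0 [ 0.4332 -0.3652  0.024 ]
[451.9 211.2] 90.5 [10.7 11.2] 26.6 [ 0.5207 -0.3682  0.024 ]
[185.5 208. ] 89.5 [10. 11.] 90.0 [0.5138 0.3663 0.024 ]
[405.3 222. ] 1074.5 [55.3 20.9] 79.7 [ 0.4894 -0.2426  0.006 ]
[310.3 224.2] 1528.5 [27.2 59.5] 2.5 [0.4778 0.0227 0.006 ]
[238.8 220.9] 1092.5 [21.2 55.3] 8.7 [0.4829 0.222  0.006 ]
[161. 189.] 80.0 [9.9 9.9] 45.0 [0.5651 0.4372 0.024 ]
[440.5 185. ] 88.0 [10. 11.] 90.0 [ 0.5935 -0.3379  0.024 ]
[374.5 175. ] 85.0 [10. 11.] 90.0 [ 0.6177 -0.1534  0.024 ]
[261.  171.5] 89.0 [10.6 10.6] 45.0 [0.6205 0.1634 0.024 ]
[234. 171.] 86.5 [10. 10.] 90.0 [0.6202 0.2385 0.024 ]
[408.5 170. ] 85.0 [10. 11.] 90.0 [ 0.6341 -0.2487  0.024 ]
[181.  163.5] 30.5 [5. 8.] 90.0 [0.6381 0.3869 0.024 ]
[157.1 162.9] 172.5 [32.2  6.4] 7.1 [0.6384 0.4532 0.024 ]
[195.6 167.7] 174.5 [30.8 13.4] 85.2 [0.627  0.3456 0.024 ]
[318.  158.2] 1014.0 [20.6 52.7] 5.2 [0.6664 0.0055 0.006 ]
[377.5 105. ] 684.5 [ 16. 263.] 90.0 [ 0.8283 -0.1639  0.006 ]
[128.5 139. ] 254.5 [84.  7.] 90.0 [0.7049 0.5382 0.024 ]
```

```bash
python3 -m jog --help 2>&1 | tail -5
```

```text
invalid input: not JSON, or not a number
```

View pics/sc_l.png

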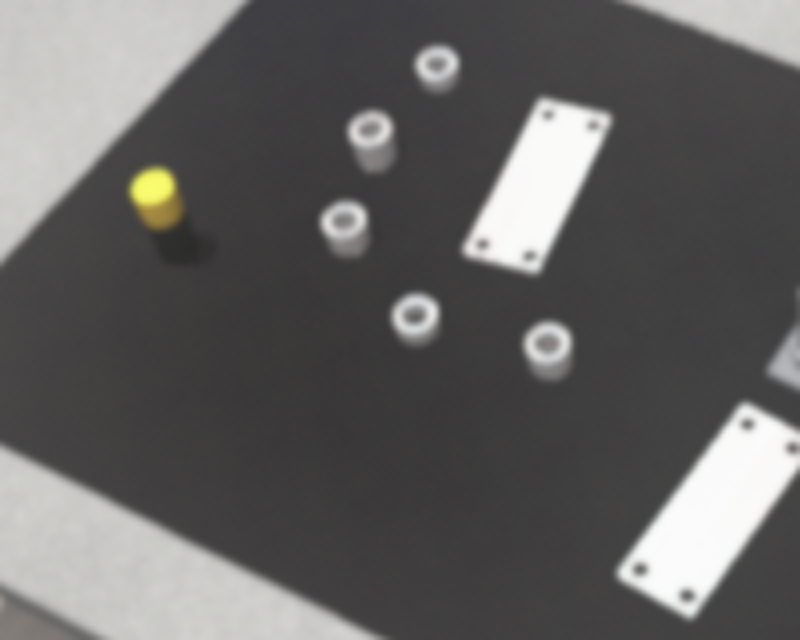

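View pics/sc_r.png

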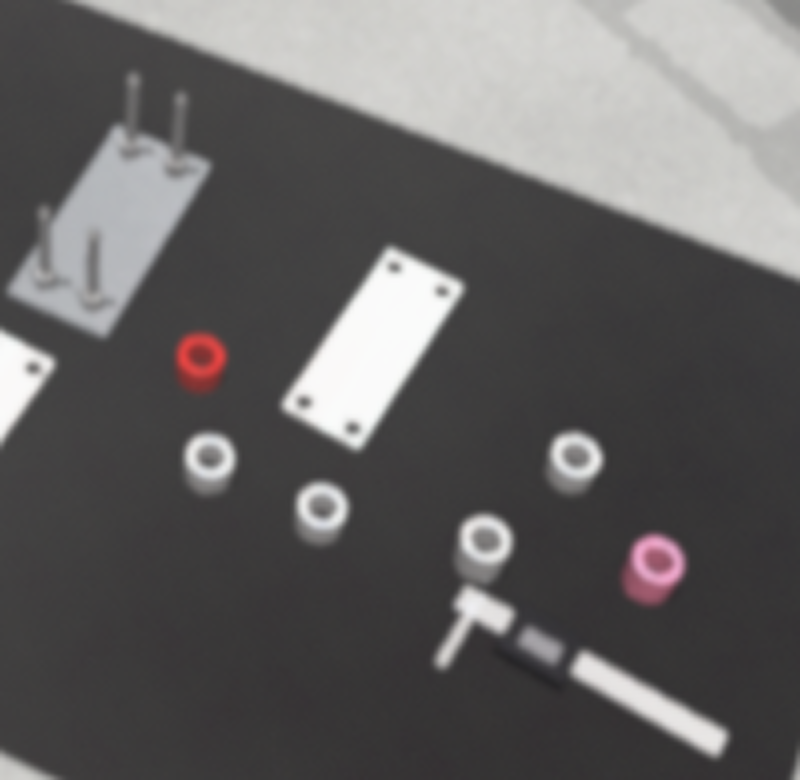

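```bash
python3 - <<'E'
from h import *
d=cam("top"); s=cam("scene")
def cent(im,u,v,r=9):
    u0,v0=int(u)-r,int(v)-r
    g=im["frame"][v0:v0+2*r+1,u0:u0+2*r+1].min(2).astype(float)
    w=np.clip(g-175,0,None)
    yy,xx=np.mgrid[:2*r+1,:2*r+1]; return u0+(w*xx).sum()/w.sum(), v0+(w*yy).sum()/w.sum()
sc=[(229,146),(213,163),(206,185),(224,209),(257,216),(362,265),(390,277),(431,285),(453,264)]
tp=[(452,244),(452,212),(441,186),(409,171),(375,176),(262,172),(234,172),(198,178),(186,209)]
for a,b in zip(sc,tp):
    A=cent(s,*a); B=cent(d,*b,r=7)
    # height minimising distance between rays
    best=min((np.linalg.norm((ray(s,*A,z)-ray(d,*B,z))),z) for z in np.arange(0,.05,.0005))
    p=ray(d,*B,best[1]); print(np.round(A,1),np.round(B,1),"h %.1f miss %.1f"%(best[1]*1e3,best[0]*1e3),np.round(p,4))
E
```

```text
[228.8 145.7] [451.6 243. ] h 16.5 miss 2.0 [ 0.4334 -0.3679  0.0165]
[212.3 162.8] [451.6 211.3] h 27.5 miss 2.0 [ 0.5199 -0.3663  0.0275]
[205.7 184.8] [440.5 184.8] h 24.5 miss 1.5 [ 0.5941 -0.3377  0.0245]
[223.9 208.4] [408.6 170. ] h 17.0 miss 2.4 [ 0.6355 -0.2504  0.017 ]
[256.7 215.5] [374.5 175.1] h 24.0 miss 1.8 [ 0.6174 -0.1535  0.024 ]
[362.  263.9] [261.5 171.4] h 23.0 miss 1.4 [0.621  0.1622 0.023 ]
[390.1 276.3] [233.5 170.8] h 24.0 miss 0.5 [0.6207 0.2398 0.024 ]
[431.  284.5] [197.4 177.2] h 30.5 miss 1.4 [0.5992 0.3369 0.0305]
[453.7 263.7] [185.3 207.9] h 23.5 miss 2.1 [0.5141 0.3671 0.0235]
```

```bash
python3 - <<'E'
from h import *
rows([.46,.02,.20],88)
E
```

```text
shift [-424.1 -395.5   50.3]
turn [-1.000e-02 -0.000e+00 -1.844e+01]
turn [-1.0000e-02  1.0000e-02  1.6156e+02]
```

```bash
python3 -m jog '[-42,-40,5,0,0,-2, -85,-79,10,0,0,-4, -127,-119,15,0,0,-6,-170,-158,20,0,0,-8,-212,-198,25,0,0,-10,-254,-237,30,0,0,-12,-297,-277,35,0,0,-14,-339,-316,40,0,0,-16,-382,-356,45,0,0,-18,-424,-395,50,0,0,-18.4]'; python3 -m jog '[0,0,0,0,0,0,0,0,0,0,0,0,0,0,0,0,0,0]'
python3 - <<'E'
from h import *
d=cam("wrist"); save(d,"w1.png"); print(d["C"]); print(get_state()["qpos"])
E
```

```text
clock: 1.65
position: [0.461, 0.0187, 0.2004]
ee_rot: [0.001, 0.018, 1.0, 0.0]
contact_force: [0.2, 0.4, -0.5]
width: 0.0854
clock: 2.02
position: [0.4595, 0.0218, 0.2004]
ee_rot: [-0.0, 0.017, 1.0, 0.0]
contact_force: [0.1, -0.1, 0.1]
width: 0.0856
[0.3807424  0.02449147 0.32446888]
[-1.04129317e-01  1.39235421e-01  1.81740658e+00  4.05174558e-04
  1.18497726e+00 -1.64145463e+00]
```

View pics/w1.png

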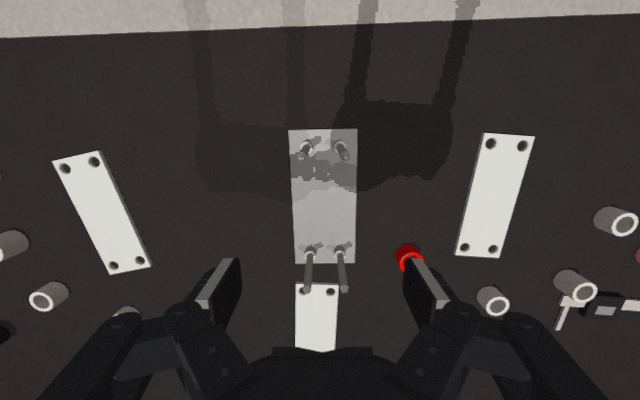

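```bash
python3 - <<'E'
from h import *
d=cam("wrist"); save(d,"w1c.png",(270,115,370,300),4)
g=d["frame"].min(2)
print(g[195,280:365:1][:14],g[195,345:365]); print(g[120:135,320],g[255:270,325])
for thr in (70,85,100):
  for c,a,mr in blobs(d,thr,(282,120,366,268),500):
    bx=cv2.boxPoints(mr); P=np.array([ray(d,*b,.008) for b in bx]); print(thr,np.round(bx,1).tolist(),np.round(P[:,:2],4).tolist(),np.round(P.mean(0),4),[round(float(np.linalg.norm(P[i]-P[i-1])),4) for i in range(4)])
E
```

```text
[ 40  41  43  40  39  38  41  41  39  39  41  85 139 152] [167 167 167 166 167 167 168 167 166 166 163 112  46  45  41  45  48  46
  45  43]
[ 41  46  44  44  44  41  43  42  37 140 172 175 175 175 174] [158 160 159 159 158 155 156 158  87  47  44  43  44  43  47]
70 [[288.0, 128.0], [357.0, 128.0], [357.0, 267.0], [288.0, 267.0]] [[0.3934, -0.0127], [0.3959, 0.0623], [0.5671, 0.0633], [0.5642, -0.0247]] [0.4801 0.022  0.008 ] [0.1712, 0.0751, 0.1712, 0.088]
85 [[288.0, 129.0], [356.0, 129.0], [356.0, 263.0], [288.0, 263.0]] [[0.3944, -0.0128], [0.3969, 0.0612], [0.5613, 0.062], [0.5584, -0.0243]] [0.4778 0.0215 0.008 ] [0.1644, 0.0741, 0.1644, 0.0863]
100 [[291.0, 176.0], [356.0, 176.0], [356.0, 263.0], [291.0, 263.0]] [[0.4465, -0.013], [0.4489, 0.0615], [0.5613, 0.062], [0.5586, -0.0205]] [0.5038 0.0225 0.008 ] [0.1123, 0.0745, 0.1124, 0.0825]
100 [[288.0, 129.0], [356.0, 129.0], [356.0, 167.0], [288.0, 167.0]] [[0.3944, -0.0128], [0.3969, 0.0612], [0.4385, 0.0614], [0.436, -0.0157]] [0.4165 0.0235 0.008 ] [0.0417, 0.0741, 0.0417, 0.0772]
```

View pics/w1c.png

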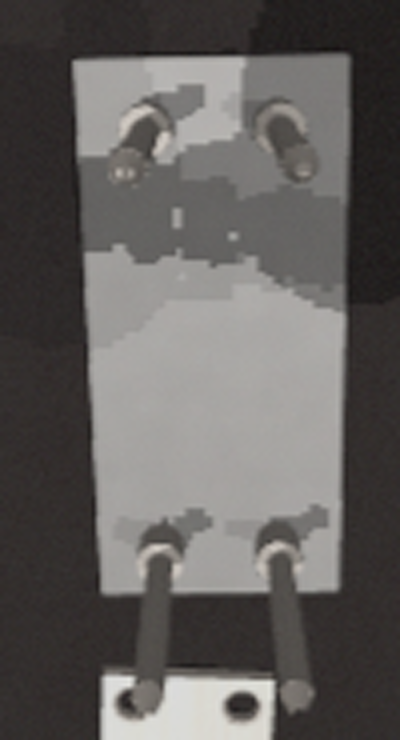

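```bash
cat >> h.py <<'E'
def wrect(d,thr,box,z,lo=500):
    out=[]
    for c,a,_ in blobs(d,thr,box,lo):
        P=np.array([ray(d,*p,z)[:2] for p in c.reshape(-1,2).astype(float)])
        (cx,cy),(w,h),ang=cv2.minAreaRect((P*1000).astype(np.float32))
        if w<h: w,h,ang=h,w,ang+90
        ang=(ang+90)%180-90
        out.append((cx/1e3,cy/1e3,w,h,ang)); print("rect centre %.4f %.4f size %.1f %.1f long-axis angle %.2f"%out[-1])
    return out
E
python3 - <<'E'
from h import *
d=cam("wrist")
wrect(d,62,(282,120,366,267),.008)
T=[ray(d,u,v,.097)[:2] for u,v in [(300.8,157.5),(345.5,157),(306.8,288.8),(344.3,288.3)]]
T=np.array(T);print(np.round(T,4),T.mean(0)); v=T[2:].mean(0)-T[:2].mean(0); print(np.linalg.norm(v),np.degrees(np.arctan2(v[1],v[0])))
B=[(300.8+5,147),(340,147),(310,255.5),(339.8,254.8)]
for b in ((40,140,170,300),(440,120,550,280)):
    wrect(d,130,b,.006,1000)
t=cam("top")
for b in ((280,125,340,190),(220,190,260,255),(385,190,425,255)): wrect(t,150,b,.006)
wrect(t,100,(290,190,330,260),.008)
E
```

```text
rect centre 0.4799 0.0235 size 169.8 76.8 long-axis angle -0.93
[[0.4132 0.0064]
 [0.414  0.0425]
 [0.5366 0.0052]
 [0.5372 0.0405]] [0.4752445  0.02365755]
0.12324839310696112 -0.7474502908488782
rect centre 0.4891 -0.2428 size 150.7 57.1 long-axis angle 10.19
rect centre 0.4828 0.2227 size 150.5 57.1 long-axis angle -5.96
rect centre 0.6668 0.0053 size 151.9 56.4 long-axis angle -4.02
rect centre 0.4839 0.2217 size 151.1 56.5 long-axis angle -5.84
rect centre 0.4896 -0.2425 size 150.9 56.5 long-axis angle 10.21
rect centre 0.5093 0.0259 size 129.1 109.7 long-axis angle 1.27
```

```bash
python3 - <<'E'
from h import *
d=cam("wrist"); g=cv2.GaussianBlur(d["frame"].min(2),(3,3),0).astype(float)
def cross(prof,off):
    # halfway crossing between mat (~42) and inner level
    lvl=(42+np.median(prof[-4:]))/2
    i=np.where(prof>lvl)[0][0]; return off+ i-1+(lvl-prof[i-1])/(prof[i]-prof[i-1])
L=[];Rr=[];Tp=[];B=[]
for v in range(182,246,3):
    p=g[v,282:302]; L.append(ray(d,cross(p,282),v,.008)[:2])
    p=g[v,348:366][::-1]; u=365-cross(p,0); Rr.append(ray(d,u,v,.008)[:2])
for u in range(314,336,2):
    p=g[122:138,u]; Tp.append(ray(d,u,cross(p,122),.008)[:2])
    p=g[252:269,u][::-1]; B.append(ray(d,u,268-cross(p,0),.008)[:2])
L,Rr,Tp,B=map(np.array,(L,Rr,Tp,B))
a1=np.polyfit(L[:,0],L[:,1],1);a2=np.polyfit(Rr[:,0],Rr[:,1],1)
print(np.degrees(np.arctan([a1[0],a2[0]])), "y at .478",np.polyval(a1,.478),np.polyval(a2,.478))
print("x ends",np.median(Tp[:,0]),np.median(B[:,0]),"mid",(np.median(Tp[:,0])+np.median(B[:,0]))/2)
E
```

```text
[-1.01809749 -0.56983311] y at .478 -0.014354878608467354 0.06114044435102317
x ends 0.3953517263736736 0.5599498064515677 mid 0.4776507664126206
```

```bash
python3 - <<'E'
from h import *
rows([.4828,.2225,.06],84.1)
E
```

```text
shift [-16.  201.7 140.5]
turn [0.01 0.02 3.95]
turn [-3.0000e-02  1.0000e-02 -1.7605e+02]
```

```bash
python3 -m jog '[-4,50,20,0,0,1,-8,100,50,0,0,2,-12,150,80,0,0,3,-16,201.7,110,0,0,3.95,-16,201.7,140,0,0,3.95,-16,201.7,140,0,0,3.95,-16,201.7,140,0,0,3.95]' 0.24 30
python3 - <<'E'
from h import *
d=cam("wrist"); save(d,"w2.png"); rows([.4828,.2225,.02],84.1)
E
```

```text
clock: 3.15
position: [0.4839, 0.2216, 0.0611]
ee_rot: [0.001, 0.052, 0.999, 0.0]
contact_force: [0.7, -0.7, 0.4]
width: 0.0647
shift [ 1.7  0.8 41.6]
turn [ 0.05  0.13 -0.12]
turn [ 2.0000e-01 -9.0000e-02  1.7988e+02]
```

View pics/w2.png

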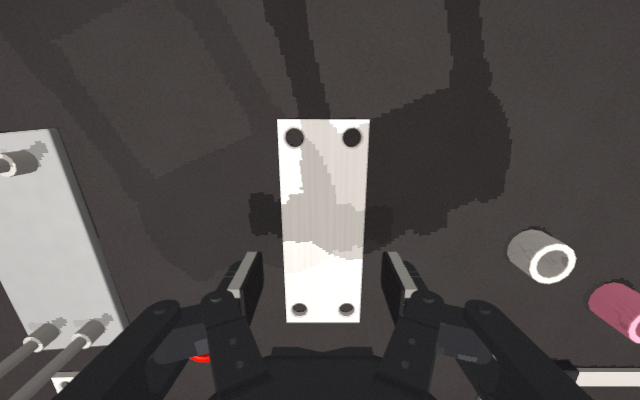

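```bash
python3 - <<'E'
from h import *
d=cam("wrist")
for p in [(294,137),(351,137),(299.5,309),(346.5,309)]: print(ray(d,*p,.006))
wrect(d,110,(270,110,375,330),.006)
E
python3 -m jog '[0,0,10,0,0,0,0,0,20,0,0,0,0,0,30,0,0,0,0,0,32,0,0,0,0,0,32,0,0,0,0,0,32,0,0,0]'; python3 -m jog '[0,0,2,0,0,0,0,0,4,0,0,0,0,0,4,0,0,0]';python3 -m jog '[0,0,2,0,0,0,0,0,3,0,0,0,0,0,3,0,0,0]'
```

```text
[0.41739195 0.21120531 0.006     ]
[0.42109692 0.24652182 0.006     ]
[0.54485348 0.19809926 0.006     ]
[0.5486179  0.23384483 0.006     ]
rect centre 0.4829 0.2224 size 150.6 57.2 long-axis angle -5.99
clock: 4.0
position: [0.4836, 0.2217, 0.0285]
ee_rot: [0.0, 0.052, 0.999, 0.0]
contact_force: [0.1, -0.9, -0.3]
width: 0.0651
clock: 4.38
position: [0.4832, 0.2216, 0.0242]
ee_rot: [-0.0, 0.052, 0.999, -0.0]
contact_force: [0.1, 0.2, -0.3]
width: 0.0648
clock: 4.75
position: [0.4833, 0.2216, 0.0212]
ee_rot: [-0.0, 0.052, 0.999, 0.0]
contact_force: [-0.1, -0.8, -1.0]
width: 0.0648
```

```bash
python3 -m jog '[0,0,1,0,0,0,0,0,2,0,0,0,0,0,2,0,0,0]'; python3 -m jog '[0,0,1,0,0,0,0,0,2,0,0,0,0,0,2,0,0,0]';python3 -m jog '[0,0,1,0,0,0,0,0,2,0,0,0,0,0,2,0,0,0]'
```

```text
clock: 5.12
position: [0.4833, 0.2216, 0.0192]
ee_rot: [-0.0, 0.052, 0.999, 0.0]
contact_force: [0.2, 0.5, -0.3]
width: 0.065
clock: 5.5
position: [0.4833, 0.2216, 0.0172]
ee_rot: [-0.0, 0.052, 0.999, 0.0]
contact_force: [-0.9, -0.4, 0.7]
width: 0.0645
clock: 5.88
position: [0.4833, 0.2216, 0.0152]
ee_rot: [-0.0, 0.052, 0.999, 0.0]
contact_force: [-0.2, -0.4, 0.1]
width: 0.065
```

```bash
python3 -m jog '[0,0,1,0,0,0,0,0,2,0,0,0,0,0,2,0,0,0]'; python3 -m jog '[0,0,1,0,0,0,0,0,1,0,0,0]';python3 -m jog '[0,0,1,0,0,0,0,0,1,0,0,0]'
```

```text
clock: 6.25
position: [0.4833, 0.2216, 0.0132]
ee_rot: [-0.0, 0.052, 0.999, -0.0]
contact_force: [-0.4, -0.5, -0.4]
width: 0.0649
clock: 6.5
position: [0.4835, 0.2216, 0.0127]
ee_rot: [0.0, 0.052, 0.999, 0.0]
contact_force: [-1.1, 0.0, 4.6]
width: 0.0651
clock: 6.75
position: [0.4835, 0.2216, 0.0127]
ee_rot: [0.0, 0.052, 0.999, 0.0]
contact_force: [-2.4, -0.9, 12.5]
width: 0.0644
```

```bash
python3 -m jog '[0,0,-3,0,0,0,0,0,-4.5,0,0,0,0,0,-4.5,0,0,0]';python3 -m jog '[0,0,0,0,0,0,0,0,0,0,0,0,0,0,0,0,0,0,0,0,0,0,0,0,0,0,0,0,0,0,0,0,0,0,0,0]' 0.5 40
```

```text
clock: 7.12
position: [0.4834, 0.2216, 0.0157]
ee_rot: [-0.0, 0.052, 0.999, 0.0]
contact_force: [0.5, 0.5, -0.5]
width: 0.0647
clock: 7.88
position: [0.4834, 0.2216, 0.016]
ee_rot: [0.0, 0.052, 0.999, 0.0]
contact_force: [-0.7, -0.3, 5.0]
width: 0.0545
```

```bash
python3 -m jog '[0,0,-5,0,0,0,0,0,-30,0,0,0,0,0,-60,0,0,0,0,0,-90,0,0,0,0,0,-120,0,0,0,0,0,-140,0,0,0,0,0,-140,0,0,0]' 0.5 50
python3 - <<'E'
from h import *
d=cam("wrist"); save(d,"w3.png"); print(get_state()["width"])
E
```

```text
clock: 8.75
position: [0.4843, 0.2219, 0.1569]
ee_rot: [0.002, 0.052, 0.999, 0.001]
contact_force: [0.1, -0.4, -2.0]
width: 0.0537
0.053873079342290894
```

View pics/w3.png

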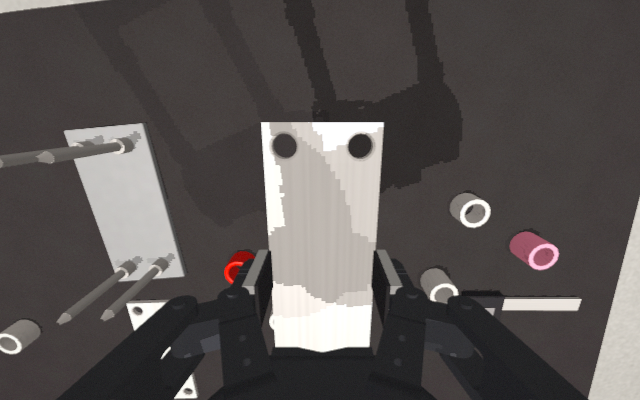

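```bash
python3 - <<'E'
from h import *
d=cam("wrist"); x,r=tool()
g=d["frame"].min(2)
for b in ((270,132,300,160),(345,132,375,160)):
    m=(g[b[1]:b[3],b[0]:b[2]]<90).astype(np.uint8); M=cv2.moments(m,True); u=M["m10"]/M["m00"]+b[0];v=M["m01"]/M["m00"]+b[1]
    p=ray(d,u,v,x[2]-.0105); print(u,v,M["m00"],r.inv().apply(p-x)*1e3)
rows([.4777,.0234,.157],89.2)
E
```

```text
284.3025404157044 145.23325635103927 433.0 [ 64.43317159 -17.4869116   10.58937183]
359.60185185185185 145.53935185185185 432.0 [64.31594072 18.18407267 10.5726289 ]
shift [ -15.6 -197.5   -2. ]
turn [-0.02 -0.07 -5.19]
turn [-1.1000e-01  4.0000e-02  1.7481e+02]
```

```bash
python3 -m jog '[-4,-50,0,0,0,-1.5,-8,-100,0,0,0,-3,-12,-150,0,0,0,-4.5,-16,-197.8,0,0,0,-5.2,-16,-197.8,15,0,0,-5.2,-16,-197.8,27,0,0,-5.2,-16,-197.8,27,0,0,-5.2,-16,-197.8,27,0,0,-5.2]'
python3 - <<'E'
from h import *
d=cam("wrist"); save(d,"w4.png"); print(get_state()["width"])
rows([.4781,.0231,.128],89.2)
s=cam("scene"); save(s,"s4.png",(290,140,400,260),6)
E
```

```text
clock: 9.85
position: [0.4787, 0.0238, 0.1286]
ee_rot: [-0.0, 0.006, 1.0, 0.0]
contact_force: [0.4, -0.9, -1.3]
width: 0.054
0.05395676706313744
shift [ 0.8 -0.7  0.9]
turn [0.   0.02 0.08]
turn [-4.0000e-02  1.0000e-02 -1.7992e+02]
```

View pics/w4.png

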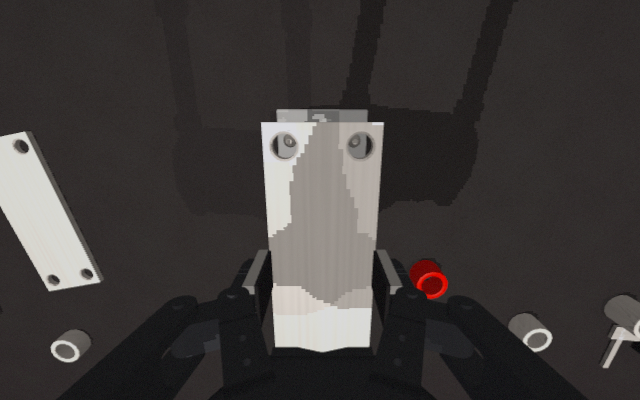

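View pics/s4.png

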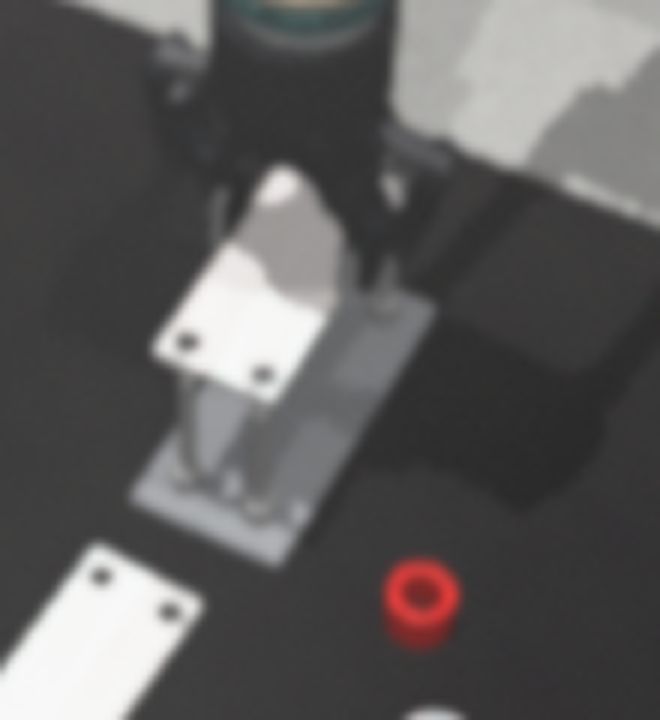

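```bash
python3 - <<'E'
from h import *
d=cam("wrist"); save(d,"w4c.png",(262,120,384,170),6)
x,r=tool()
for p in [(289.5,141.5),(354,142)]: print(ray(d,*p,.097), r.inv().apply(ray(d,*p,.097)-x)*1e3)
E
```

```text
[0.41388712 0.00697178 0.097     ] [ 64.89784337 -17.52167101  32.1121468 ]
[0.41457422 0.04208292 0.097     ] [64.65954278 17.59538248 32.11175461]
```

View pics/w4c.png

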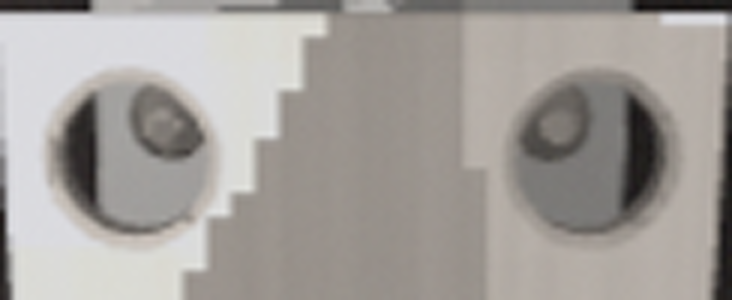

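```bash
python3 -m jog '[0.9,-0.6,0,0,0,0,0.9,-0.6,8,0,0,0,0.9,-0.6,16,0,0,0,0.9,-0.6,24,0,0,0,0.9,-0.6,34,0,0,0,0.9,-0.6,45,0,0,0,0.9,-0.6,45,0,0,0,0.9,-0.6,45,0,0,0]'
python3 - <<'E'
from h import *
d=cam("wrist"); save(d,"w5.png",(240,100,400,300),4); print(get_state()["width"],get_state()["moment"])
E
```

```text
clock: 11.0
position: [0.4779, 0.0226, 0.0838]
ee_rot: [0.0, 0.007, 1.0, 0.0]
contact_force: [0.1, 0.4, -1.8]
width: 0.054
0.05401851146267368 [ 0.00828877 -0.04010038  0.03126971]
```

View pics/w5.png

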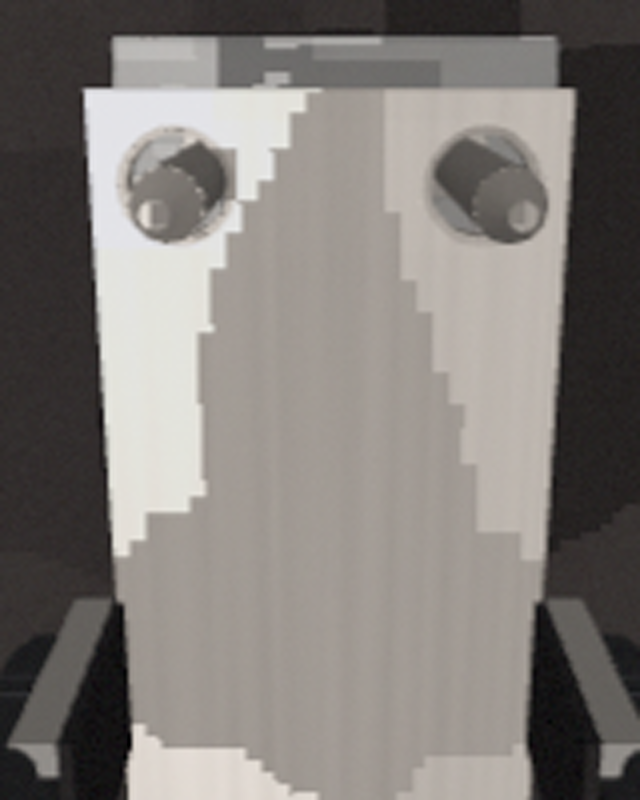

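```bash
python3 -m jog '[0,0,10,0,0,0,0,0,20,0,0,0,0,0,30,0,0,0,0,0,40,0,0,0,0,0,43,0,0,0,0,0,43,0,0,0,0,0,43,0,0,0]';python3 -m jog '[0,0,1,0,0,0,0,0,2,0,0,0,0,0,2,0,0,0]';python3 -m jog '[0,0,1,0,0,0,0,0,1,0,0,0]'
```

```text
clock: 11.92
position: [0.4781, 0.0226, 0.0411]
ee_rot: [0.0, 0.007, 1.0, 0.0]
contact_force: [-0.3, -0.5, -0.2]
width: 0.0536
clock: 12.3
position: [0.4777, 0.0226, 0.0388]
ee_rot: [0.0, 0.007, 1.0, 0.0]
contact_force: [0.9, 0.5, -0.7]
width: 0.0541
clock: 12.55
position: [0.4778, 0.0226, 0.0381]
ee_rot: [0.0, 0.007, 1.0, 0.0]
contact_force: [-0.8, -0.1, 2.9]
width: 0.054
```

```bash
python3 -m jog '[0,0,1,0,0,0,0,0,0.5,0,0,0]'; python3 -m jog '[0,0,0,0,0,0,0,0,0,0,0,0,0,0,0,0,0,0,0,0,0,0,0,0]' 0.1; python3 -m jog '[0,0,-15,0,0,0,0,0,-50,0,0,0,0,0,-90,0,0,0,0,0,-110,0,0,0,0,0,-110,0,0,0]'
python3 - <<'E'
from h import *
d=cam("wrist"); save(d,"w6.png"); rows([.59,.20,.15],89.2); t=cam("top"); save(t,"t6.png",(130,130,470,270),2)
E
```

```text
clock: 12.8
position: [0.4778, 0.0226, 0.038]
ee_rot: [0.0, 0.007, 1.0, 0.0]
contact_force: [-1.0, -0.0, 3.0]
width: 0.0543
clock: 13.3
position: [0.4777, 0.0226, 0.0371]
ee_rot: [-0.0, 0.007, 1.0, 0.0]
contact_force: [-0.7, 0.6, -0.0]
width: 0.0768
clock: 13.92
position: [0.4789, 0.0225, 0.1487]
ee_rot: [0.002, 0.007, 1.0, -0.0]
contact_force: [0.5, -0.1, 0.3]
width: 0.0774
shift [-109.7  178.9   -2.5]
turn [0.   0.06 0.01]
turn [-9.0000e-02  0.0000e+00 -1.7999e+02]
```

View pics/w6.png

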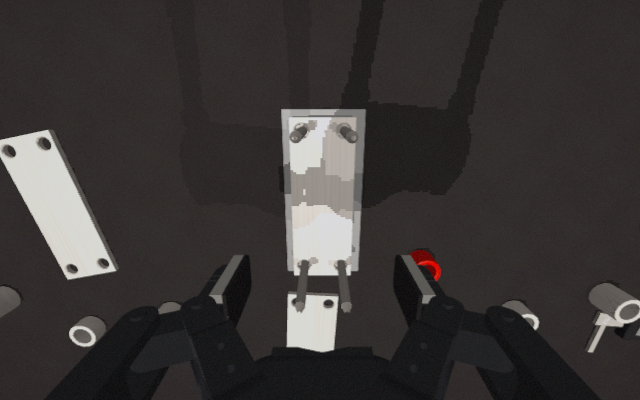

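```bash
python3 -m jog '[-25,60,0,0,0,0,-50,120,0,0,0,0,-75,180,0,0,0,0,-80,220,0,0,0,0,-80,220,0,0,0,0,-80,220,0,0,0,0]' 0.45
python3 - <<'E'
from h import *
d=cam("wrist"); save(d,"w7.png")
E
```

```text
clock: 14.78
position: [0.5596, 0.2408, 0.1455]
ee_rot: [-0.002, 0.007, 1.0, -0.001]
contact_force: [-0.4, -0.3, 0.5]
width: 0.0471
```

View pics/w7.png

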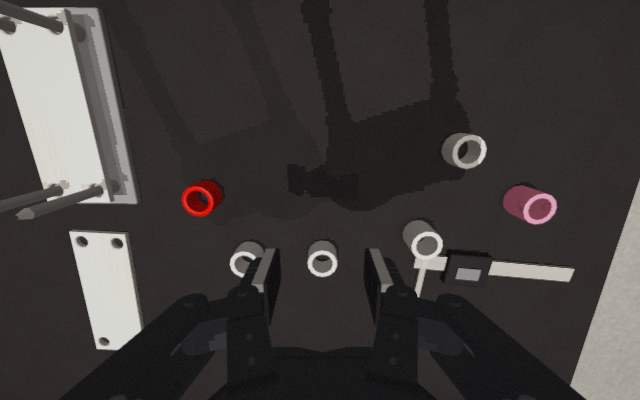

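```bash
python3 - <<'E'
from h import *
d=cam("wrist"); save(d,"w7c.png",(220,120,560,290),2.3)
g=d["frame"].min(2)
for n,(u,v) in dict(D=(322,258),tall=(426,243),E=(467,152)).items():
    m=(g[v-24:v+24,u-24:u+24]>150).astype(np.uint8)
    cs,h=cv2.findContours(m,cv2.RETR_CCOMP,cv2.CHAIN_APPROX_NONE)
    # inner hole contour & outer
    k=max(range(len(cs)),key=lambda i:cv2.contourArea(cs[i]))
    e=cv2.fitEllipse(cs[k]); c=np.array(e[0])+[u-24,v-24]
    for z in (.017,.024,.031):
        P=np.array([ray(d,*(p+[u-24,v-24]),z)[:2] for p in cs[k].reshape(-1,2).astype(float)]); (a,rad)=cv2.minEnclosingCircle((P*1e3).astype(np.float32)); A=cv2.contourArea((P*1e3).astype(np.float32)); print(n,z,"centre",np.round(a,1),"enc d %.1f area d %.1f"%(2*rad,2*np.sqrt(A/np.pi)))
E
```

```text
D 0.017 centre [623.4 239.6] enc d 30.0 area d 28.8
D 0.024 centre [619.5 239.6] enc d 29.2 area d 28.0
D 0.031 centre [615.6 239.7] enc d 28.4 area d 27.2
tall 0.017 centre [611.  348.4] enc d 46.4 area d 35.9
tall 0.024 centre [607.4 345.5] enc d 45.1 area d 35.0
tall 0.031 centre [603.8 342.5] enc d 43.9 area d 34.0
E 0.017 centre [513.1 372.5] enc d 29.5 area d 28.1
E 0.024 centre [512.3 368.9] enc d 28.7 area d 27.4
E 0.031 centre [511.4 365.3] enc d 27.9 area d 26.6
```

View pics/w7c.png

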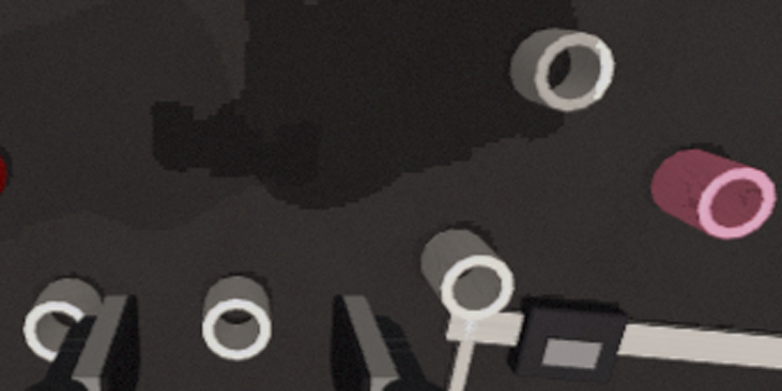

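```bash
python3 - <<'E'
from h import *
rows([.620,.2397,.025],89.2)
E
```

```text
shift [-60.3   0.6 121.3]
turn [-0.06 -0.11 -0.05]
turn [-1.8000e-01  1.0000e-01  1.7995e+02]
```

```bash
python3 -m jog '[-30,0,10,0,0,0,-60,0.6,30,0,0,0,-60,0.6,60,0,0,0,-60,0.6,60,0,0,0]'
python3 - <<'E'
from h import *
d=cam("wrist"); save(d,"w8.png",(200,180,440,360),3); rows([.620,.2397,.025],89.2)
E
```

```text
clock: 15.38
position: [0.6187, 0.2391, 0.0847]
ee_rot: [-0.003, 0.008, 1.0, -0.001]
contact_force: [-1.2, -0.7, -0.0]
width: 0.0468
shift [-0.4  0.  61.5]
turn [-0.05 -0.17 -0.09]
turn [-2.7000e-01  8.0000e-02  1.7991e+02]
```

View pics/w8.png

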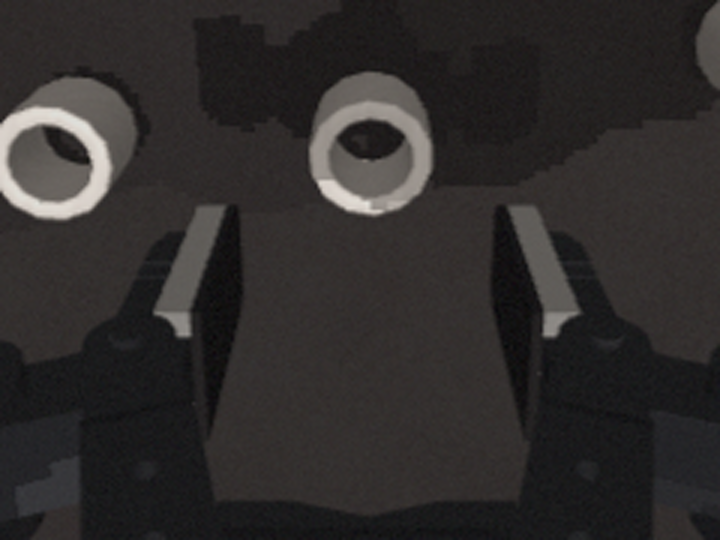

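```bash
python3 - <<'E'
from h import *
d=cam("wrist")
for p in [(323.7,232.3),(217.7,234)]: print(ray(d,*p,.024))
E
python3 -m jog '[0,0,15,0,0,0,0,0,30,0,0,0,0,0,45,0,0,0,0,0,58,0,0,0,0,0,61,0,0,0,0,0,61,0,0,0]'; python3 -m jog '[0,0,0,0,0,0,0,0,0,0,0,0,0,0,0,0,0,0,0,0,0,0,0,0]' 0.75 30
```

```text
[0.62146165 0.24101394 0.024     ]
[0.62170191 0.16439579 0.024     ]
clock: 16.23
position: [0.6208, 0.2413, 0.026]
ee_rot: [-0.0, 0.007, 1.0, 0.0]
contact_force: [-0.0, -0.2, -0.2]
width: 0.0467
clock: 16.73
position: [0.6213, 0.2414, 0.027]
ee_rot: [0.001, 0.007, 1.0, 0.0]
contact_force: [0.2, 0.2, 3.5]
width: 0.0287
```

```bash
python3 -m jog '[0,0,-20,0,0,0,0,0,-60,0,0,0,0,0,-100,0,0,0,0,0,-125,0,0,0,0,0,-125,0,0,0]' 0.75 40
python3 - <<'E'
from h import *
d=cam("wrist"); save(d,"w9.png"); rows([.5127,.0225,.15],89.2); print(get_state()["width"])
E
```

```text
clock: 17.35
position: [0.6219, 0.2416, 0.1534]
ee_rot: [0.002, 0.007, 1.0, 0.001]
contact_force: [-0.4, -0.1, -0.5]
width: 0.0282
shift [ 105.  -220.2    1.4]
turn [0.02 0.05 0.  ]
turn [-8.0e-02  2.0e-02 -1.8e+02]
0.028429647361538416
```

View pics/w9.png

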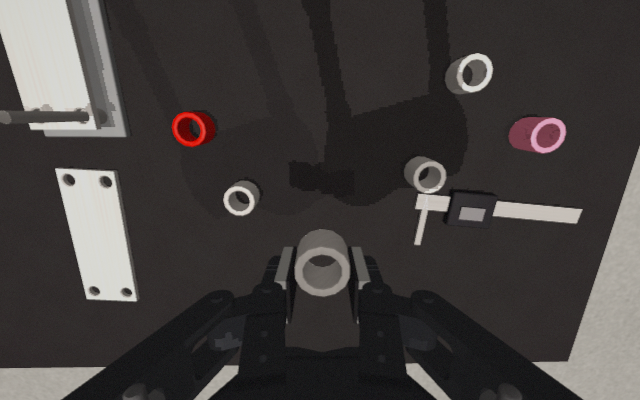

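```bash
python3 -m jog '[25,-55,0,0,0,0,50,-110,0,0,0,0,78,-165,0,0,0,0,107,-219,0,0,0,0,107,-219,20,0,0,0,107,-219,45,0,0,0,107,-219,70,0,0,0,107,-219,70,0,0,0,107,-219,70,0,0,0]' 
python3 - <<'E'
from h import *
d=cam("wrist"); save(d,"w10.png",(200,50,440,320),2.5); rows([.5127,.0225,.055],89.2)
E
```

```text
clock: 18.52
position: [0.5106, 0.0238, 0.081]
ee_rot: [-0.0, 0.007, 1.0, 0.0]
contact_force: [0.6, 0.0, 0.4]
width: 0.0287
shift [-1.6 -1.3 26.6]
turn [0.   0.03 0.02]
turn [-4.0000e-02  0.0000e+00 -1.7998e+02]
```

View pics/w10.png

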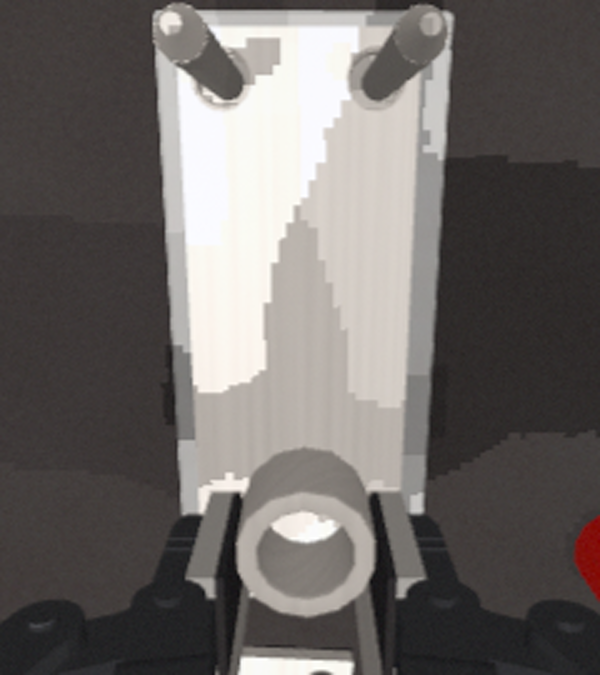

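```bash
python3 -m jog '[-1.6,-1.3,0,0,0,0,-1.6,-1.3,10,0,0,0,-1.6,-1.3,20,0,0,0,-1.6,-1.3,25,0,0,0,-1.6,-1.3,25,0,0,0]';python3 -m jog '[0,0,1,0,0,0,0,0,1.5,0,0,0,0,0,1.5,0,0,0]'
```

```text
clock: 19.2
position: [0.512, 0.0225, 0.0557]
ee_rot: [-0.001, 0.007, 1.0, 0.0]
contact_force: [-0.9, -0.3, -0.6]
width: 0.0283
clock: 19.58
position: [0.5125, 0.0225, 0.0551]
ee_rot: [0.0, 0.007, 1.0, 0.0]
contact_force: [-0.2, 0.2, 1.0]
width: 0.0286
```

```bash
python3 -m jog '[0,0,0.7,0,0,0,0,0,0.7,0,0,0]';python3 -m jog '[0,0,0,0,0,0,0,0,0,0,0,0,0,0,0,0,0,0]' 0.45; python3 -m jog '[0,0,-20,0,0,0,0,0,-55,0,0,0,0,0,-90,0,0,0,0,0,-90,0,0,0]' 
python3 - <<'E'
from h import *
d=cam("wrist"); save(d,"w11.png",(200,50,440,320),2.5); rows([.6215,.1635,.15],89.2)
E
```

```text
clock: 19.82
position: [0.5125, 0.0224, 0.055]
ee_rot: [0.0, 0.007, 1.0, 0.0]
contact_force: [-2.0, 0.3, 7.0]
width: 0.0283
clock: 20.2
position: [0.5122, 0.0225, 0.0539]
ee_rot: [-0.0, 0.007, 1.0, 0.0]
contact_force: [-0.9, -0.8, -0.1]
width: 0.0472
clock: 20.7
position: [0.5144, 0.0223, 0.1466]
ee_rot: [0.003, 0.007, 1.0, -0.0]
contact_force: [0.1, -1.3, -0.8]
width: 0.0467
shift [-106.6  142.6   -4.7]
turn [-0.01  0.15  0.01]
turn [-2.4000e-01 -1.0000e-02 -1.7999e+02]
```

View pics/w11.png

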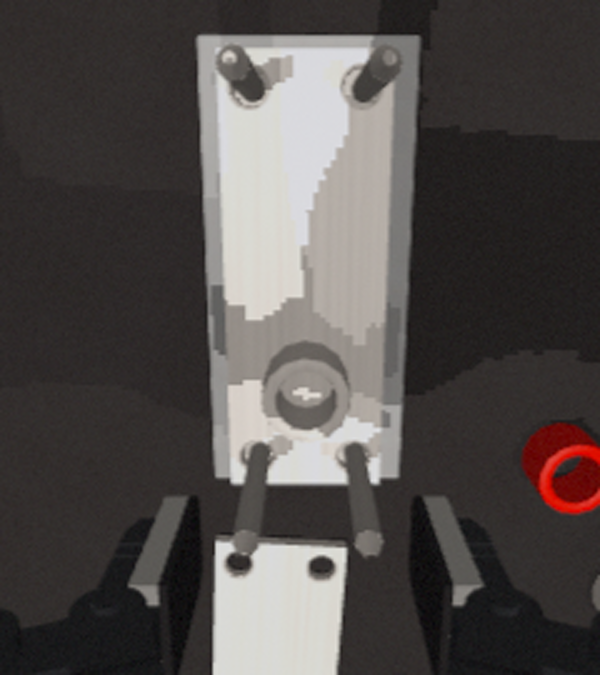

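```bash
python3 -m jog '[-36,48,0,0,0,0,-72,96,0,0,0,0,-108.5,142.5,0,0,0,0,-108.5,142.5,40,0,0,0,-108.5,142.5,60,0,0,0,-108.5,142.5,60,0,0,0,-108.5,142.5,60,0,0,0]'
python3 - <<'E'
from h import *
d=cam("wrist"); save(d,"w12.png",(200,150,440,360),3); rows([.6215,.1640,.026],89.2)
E
```

```text
clock: 21.62
position: [0.6229, 0.1633, 0.084]
ee_rot: [-0.0, 0.007, 1.0, 0.0]
contact_force: [-0.5, 0.7, -0.2]
width: 0.0468
shift [ 1.9  0.6 58.7]
turn [ 0.02  0.07 -0.01]
turn [ 1.1000e-01 -3.0000e-02  1.7999e+02]
```

View pics/w12.png

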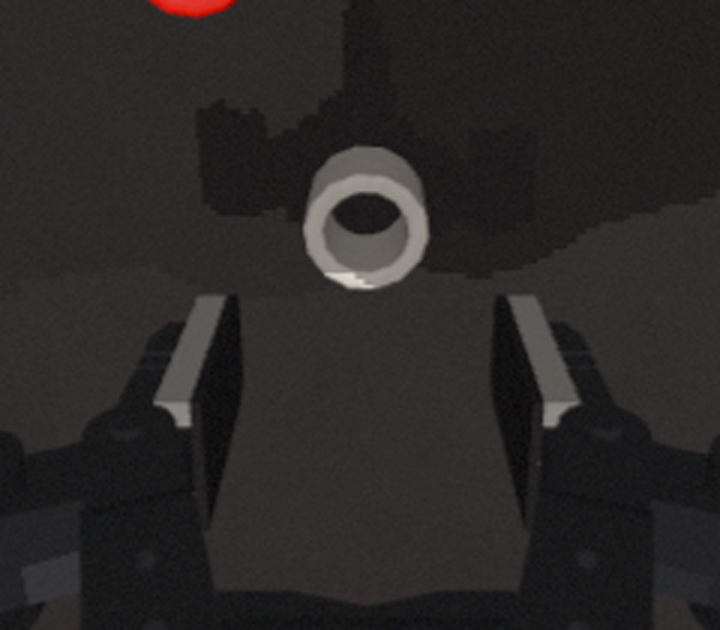

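```bash
python3 - <<'E'
from h import *
d=cam("wrist"); p=ray(d,322.3,227,.024); print(p); rows([p[0],p[1],.026],89.2)
E
```

```text
[0.62038656 0.163763   0.024     ]
shift [ 3.2  0.4 59.1]
turn [ 0.02  0.11 -0.01]
turn [ 1.7000e-01 -4.0000e-02  1.7999e+02]
```

```bash
python3 -m jog '[2.3,0.4,15,0,0,0,2.3,0.4,30,0,0,0,2.3,0.4,45,0,0,0,2.3,0.4,57,0,0,0,2.3,0.4,58.5,0,0,0,2.3,0.4,58.5,0,0,0]'; python3 -m jog '[0,0,0,0,0,0,0,0,0,0,0,0,0,0,0,0,0,0,0,0,0,0,0,0]' 0.75 40;  python3 -m jog '[0,0,-20,0,0,0,0,0,-60,0,0,0,0,0,-100,0,0,0,0,0,-125,0,0,0,0,0,-125,0,0,0,0,0,-125,0,0,0]'
python3 - <<'E'
from h import *
d=cam("wrist"); save(d,"w13.png",(200,150,440,360),3); rows([.4777,.023,.15],89.2); print(get_state()["width"])
E
```

```text
clock: 22.48
position: [0.6207, 0.1639, 0.0255]
ee_rot: [0.0, 0.007, 1.0, 0.0]
contact_force: [0.5, -0.2, 0.3]
width: 0.0469
clock: 22.98
position: [0.6212, 0.164, 0.0264]
ee_rot: [0.001, 0.007, 1.0, 0.0]
contact_force: [-0.0, -0.5, 4.4]
width: 0.0286
clock: 23.72
position: [0.6194, 0.1637, 0.1491]
ee_rot: [-0.001, 0.007, 1.0, -0.0]
contact_force: [-0.3, 0.5, -0.8]
width: 0.0284
shift [ 139.6 -142.6   -0.8]
turn [-0.03 -0.2   0.  ]
turn [ 3.2e-01 -5.0e-02 -1.8e+02]
0.02838064129860846
```

View pics/w13.png

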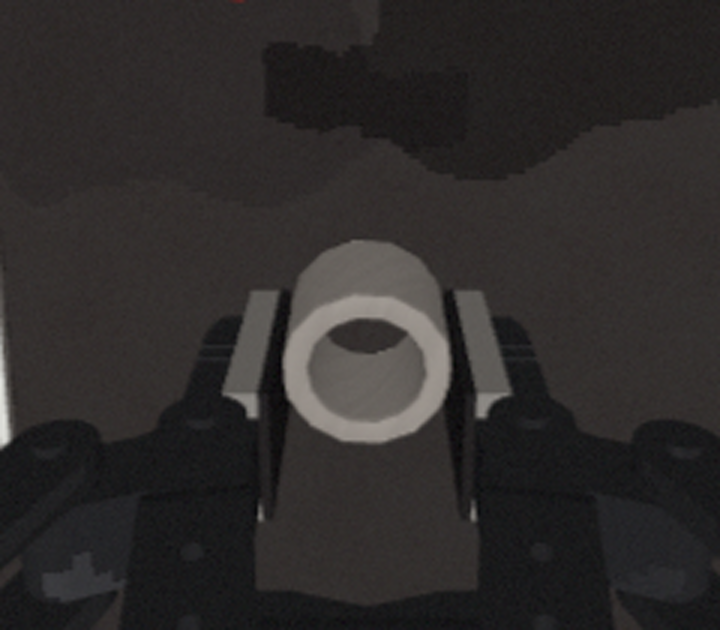

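```bash
python3 - <<'E'
from h import *
d=cam("wrist"); x,r=tool(); print(r.inv().apply(ray(d,322,272.7,x[2]-.0024)-x)*1e3)
E
python3 -m jog '[36,-36,0,0,0,0,72,-72,0,0,0,0,108,-108,0,0,0,0,143,-142,0,0,0,0,143,-142,10,0,0,0,143,-142,10,0,0,0,143,-142,10,0,0,0]'
python3 - <<'E'
from h import *
d=cam("wrist"); save(d,"w14.png",(200,50,440,350),2.5); rows([.4777,.023,.08],89.2)
E
```

```text
[1.68767292 0.16495254 2.40600592]
clock: 24.7
position: [0.4766, 0.0244, 0.1403]
ee_rot: [0.0, 0.007, 1.0, 0.0]
contact_force: [1.0, -0.0, -0.7]
width: 0.0283
shift [-1.1 -1.5 60.4]
turn [0.02 0.02 0.07]
turn [-3.0000e-02  2.0000e-02 -1.7993e+02]
```

View pics/w14.png

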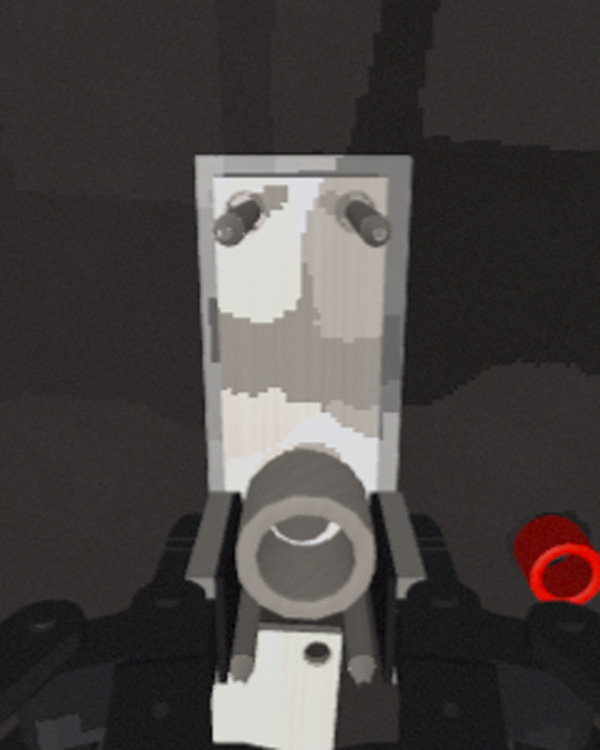

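```bash
python3 -m jog '[-1.1,-1.5,15,0,0,0,-1.1,-1.5,35,0,0,0,-1.1,-1.5,55,0,0,0,-1.1,-1.5,75,0,0,0,-1.1,-1.5,84,0,0,0,-1.1,-1.5,84,0,0,0,-1.1,-1.5,84,0,0,0]';python3 -m jog '[0,0,1,0,0,0,0,0,1.5,0,0,0,0,0,1.5,0,0,0]'
```

```text
clock: 25.62
position: [0.4774, 0.0224, 0.0572]
ee_rot: [0.001, 0.007, 1.0, -0.0]
contact_force: [0.3, 0.7, 0.1]
width: 0.0282
clock: 26.0
position: [0.4767, 0.0223, 0.0553]
ee_rot: [0.0, 0.007, 1.0, 0.0]
contact_force: [0.7, 0.4, 0.2]
width: 0.0282
```

```bash
python3 -m jog '[0,0,1,0,0,0,0,0,1.5,0,0,0,0,0,1.5,0,0,0]';python3 -m jog '[0,0,0,0,0,0,0,0,0,0,0,0,0,0,0,0,0,0]' 0.45; python3 -m jog '[0,0,-20,0,0,0,0,0,-55,0,0,0,0,0,-90,0,0,0,0,0,-90,0,0,0,0,0,-90,0,0,0]' 
python3 - <<'E'
from h import *
d=cam("wrist"); save(d,"w15.png",(220,100,420,300),4); print(tool()[0])
E
```

```text
clock: 26.38
position: [0.4768, 0.0223, 0.0543]
ee_rot: [0.0, 0.007, 1.0, 0.0]
contact_force: [-1.7, -0.6, 6.7]
width: 0.0284
clock: 26.75
position: [0.4765, 0.0224, 0.0534]
ee_rot: [-0.0, 0.007, 1.0, 0.0]
contact_force: [0.6, 0.3, 1.2]
width: 0.0471
clock: 27.38
position: [0.476, 0.0224, 0.143]
ee_rot: [-0.001, 0.007, 1.0, 0.0]
contact_force: [-0.8, -0.2, 0.3]
width: 0.047
[0.47567043 0.02243941 0.14257902]
```

View pics/w15.png

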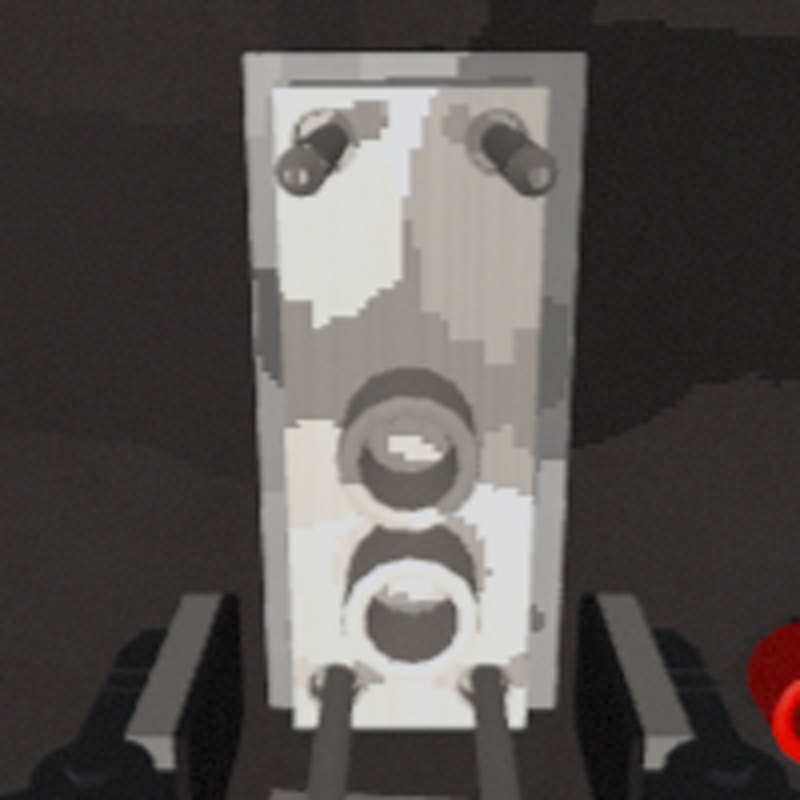

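```bash
python3 - <<'E'
from h import *
d=cam("wrist"); print(tool()[0])
f=lambda u,v,z: ray(d,220+u/4,100+v/4,z)
C=f(409,460,.052);D=f(411,615,.052); print(C,D,np.linalg.norm(C-D))
P=np.array([f(*p,.028) for p in [(272,88),(550,86),(295,728),(525,726)]]); print(np.round(P,4),P.mean(0))
# post tips
print(f(297,177,.097),f(542,177,.097))
t=cam("top"); save(t,"t15.png",(290,130,350,260),6)
E
```

```text
[0.4756223  0.02243692 0.14237748]
[0.47421099 0.02283857 0.052     ] [0.50922076 0.02281837 0.052     ] 0.035009771351902405
[[ 0.4019 -0.0041  0.028 ]
 [ 0.4023  0.0525  0.028 ]
 [ 0.5521 -0.006   0.028 ]
 [ 0.5523  0.0503  0.028 ]] [0.47716203 0.02314777 0.028     ]
[0.41324593 0.00693527 0.097     ] [0.41372425 0.04329487 0.097     ]
```

View pics/t15.png

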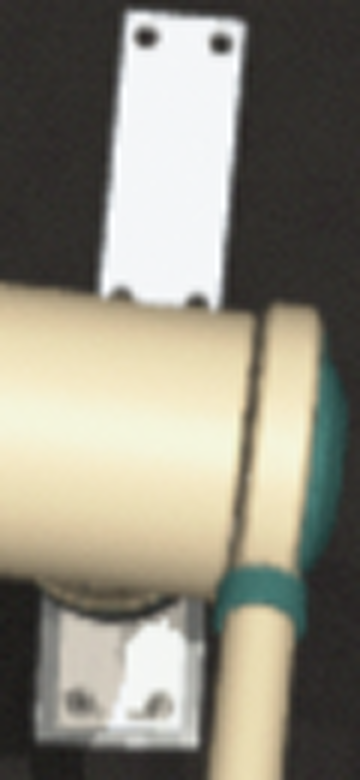

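```bash
python3 -m jog '[-6,58,0,0,0,0,-12,116,0,0,0,0,-18,174,0,0,0,0,-24,232,0,0,0,0,-30,290,0,0,0,0,-35,345,0,0,0,0,-35,345,30,0,0,0,-35,345,60,0,0,0,-35,345,60,0,0,0,-35,345,60,0,0,0]' 
python3 - <<'E'
from h import *
d=cam("wrist"); save(d,"w16.png",(200,150,440,360),3); print(tool()[0]); rows([.5132,.368,.026],89.2)
E
```

```text
clock: 28.78
position: [0.5168, 0.3669, 0.0838]
ee_rot: [0.0, 0.007, 1.0, 0.0]
contact_force: [0.3, -0.4, -0.1]
width: 0.0471
[0.51721851 0.36704774 0.08455696]
shift [ 4.1  0.8 58.6]
turn [ 0.06  0.09 -0.01]
turn [ 1.4000e-01 -9.0000e-02  1.7999e+02]
```

View pics/w16.png

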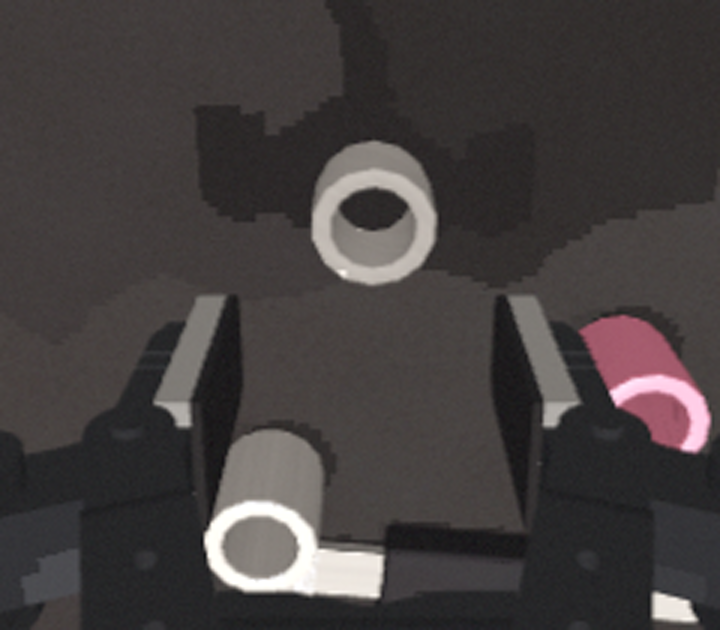

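```bash
python3 -m jog '[4.8,1.2,15,0,0,0,4.8,1.2,30,0,0,0,4.8,1.2,45,0,0,0,4.8,1.2,57,0,0,0,4.8,1.2,58,0,0,0,4.8,1.2,58,0,0,0]'; python3 -m jog '[0,0,0,0,0,0,0,0,0,0,0,0,0,0,0,0,0,0,0,0,0,0,0,0]' 0.75 40;  python3 -m jog '[0,0,-20,0,0,0,0,0,-60,0,0,0,0,0,-100,0,0,0,0,0,-125,0,0,0,0,0,-125,0,0,0,0,0,-125,0,0,0]'
python3 - <<'E'
from h import *
d=cam("wrist"); save(d,"w17.png",(200,150,440,360),3); x,r=tool();print(x); rows([.4410,.0228,.15],89.2); print(get_state()["width"])
E
```

```text
clock: 29.58
position: [0.5119, 0.3682, 0.0256]
ee_rot: [0.0, 0.007, 1.0, 0.0]
contact_force: [0.0, 0.1, 0.7]
width: 0.0472
clock: 30.08
position: [0.5122, 0.3684, 0.0264]
ee_rot: [0.001, 0.007, 1.0, 0.0]
contact_force: [0.9, -0.1, 5.2]
width: 0.0282
clock: 30.82
position: [0.5106, 0.3675, 0.1491]
ee_rot: [-0.001, 0.007, 1.0, -0.001]
contact_force: [-0.3, 0.2, -1.1]
width: 0.0284
[0.51050066 0.3674495  0.14867901]
shift [  64.7 -345.6   -0.5]
turn [-0.1  -0.18  0.01]
turn [ 2.8000e-01 -1.6000e-01 -1.7999e+02]
0.028210761119406545
```

View pics/w17.png

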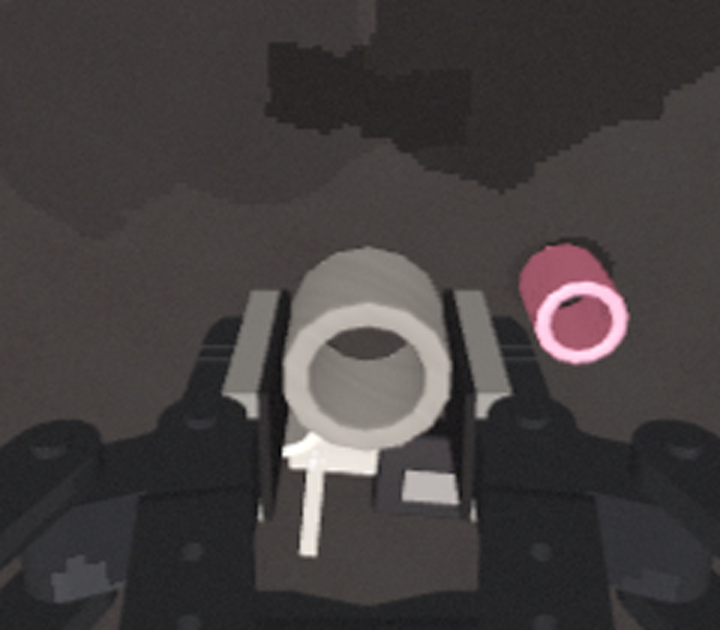

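```bash
python3 -m jog '[11,-58,0,0,0,0,22,-116,0,0,0,0,33,-174,0,0,0,0,44,-232,0,0,0,0,55,-290,0,0,0,0,66,-345,0,0,0,0,66,-345,30,0,0,0,66,-345,60,0,0,0,66,-345,75,0,0,0,66,-345,75,0,0,0]' ; python3 -m jog '[0,0,0,0,0,0,0,0,0,0,0,0]'
python3 - <<'E'
from h import *
d=cam("wrist"); save(d,"w18.png",(200,50,440,350),2.5); rows([.4403,.0226,.055],89.2)
E
```

```text
clock: 32.12
position: [0.4388, 0.0241, 0.0736]
ee_rot: [-0.003, 0.007, 1.0, 0.0]
contact_force: [-0.1, 0.7, -0.3]
width: 0.0283
clock: 32.38
position: [0.4413, 0.0241, 0.0761]
ee_rot: [0.001, 0.007, 1.0, -0.0]
contact_force: [-0.5, -0.9, 0.2]
width: 0.0282
shift [ 1.  -1.5 21.2]
turn [-0.    0.08  0.02]
turn [-1.3000e-01 -0.0000e+00 -1.7998e+02]
```

View pics/w18.png

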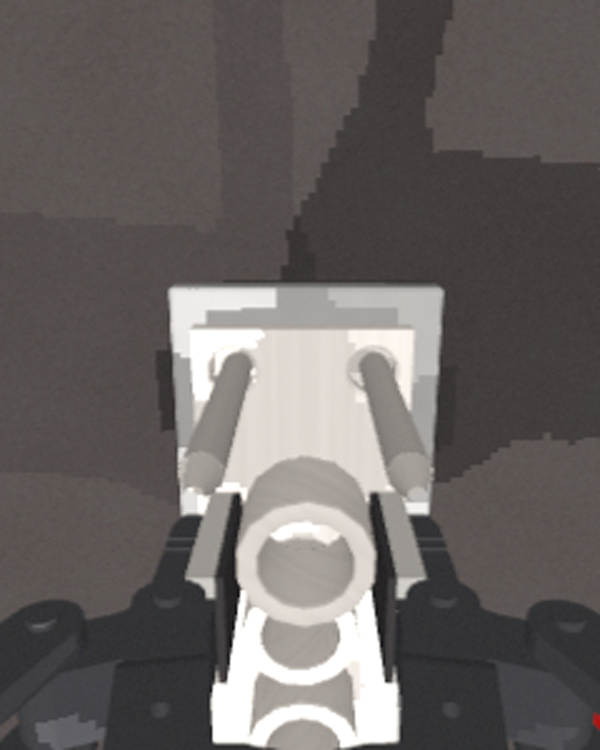

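```bash
python3 -m jog '[0.7,-1.4,0,0,0,0,0.7,-1.4,10,0,0,0,0.7,-1.4,18,0,0,0,0.7,-1.4,19,0,0,0,0.7,-1.4,19,0,0,0]'; python3 -m jog '[0,0,1,0,0,0,0,0,2,0,0,0,0,0,2,0,0,0]'; python3 -m jog '[0,0,1,0,0,0,0,0,1,0,0,0]'
```

```text
clock: 33.05
position: [0.44, 0.0227, 0.0563]
ee_rot: [-0.0, 0.007, 1.0, 0.0]
contact_force: [-0.0, 0.3, 0.1]
width: 0.0287
clock: 33.42
position: [0.4401, 0.0226, 0.0546]
ee_rot: [0.0, 0.007, 1.0, 0.0]
contact_force: [0.4, 0.5, -1.2]
width: 0.0282
clock: 33.67
position: [0.4403, 0.0226, 0.0543]
ee_rot: [0.0, 0.007, 1.0, -0.0]
contact_force: [-0.6, 0.1, 6.7]
width: 0.0283
```

Seated; release, rise, and look at the row.

```bash
python3 -m jog '[0,0,0,0,0,0,0,0,0,0,0,0,0,0,0,0,0,0]' 0.45; python3 -m jog '[0,0,-20,0,0,0,0,0,-55,0,0,0,-5,0,-100,0,0,0,-15,0,-130,0,0,0,-20,0,-130,0,0,0,-20,0,-130,0,0,0]' 0.24
python3 - <<'E'
from h import *
d=cam("wrist"); save(d,"w19.png"); print(tool()[0]); wrect(d,130,(200,250,440,400),.006,300)
E
```

```text
clock: 34.05
position: [0.4401, 0.0227, 0.0535]
ee_rot: [-0.0, 0.007, 1.0, 0.0]
contact_force: [-0.0, 0.6, -0.6]
width: 0.0469
clock: 34.8
position: [0.4595, 0.0224, 0.1826]
ee_rot: [-0.001, 0.007, 1.0, 0.0]
contact_force: [-0.8, 0.1, 0.1]
width: 0.0648
[0.4588639  0.02246713 0.18214724]
rect centre 0.6372 0.0078 size 92.5 57.2 long-axis angle -3.77
rect centre 0.5493 0.0220 size 75.6 32.5 long-axis angle 89.25
```

View pics/w19.png

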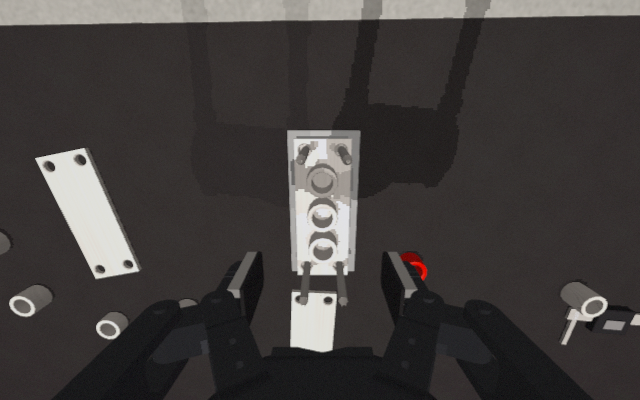

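```bash
python3 - <<'E'
from h import *
d=cam("wrist"); P=wrect(d,130,(30,140,150,285),.006,1000); print(len(P))
rows([P[0][0],P[0][1],.06],90+P[0][4])
E
```

```text
rect centre 0.4890 -0.2428 size 150.9 57.2 long-axis angle 10.23
1
shift [ -34.5 -264.9  121.8]
turn [  0.05  -0.22 -11.02]
turn [-3.2000e-01 -7.0000e-02  1.6898e+02]
```

```bash
python3 -m jog '[-6,-55,0,0,0,-3,-12,-110,0,0,0,-6,-19,-165,10,0,0,-9,-26,-220,40,0,0,-11,-33,-265,80,0,0,-11,-33,-265,122,0,0,-11,-33,-265,122,0,0,-11,-33,-265,122,0,0,-11]' 0.24; python3 -m jog '[0,0,0,0,0,0,0,0,0,0,0,0]'
python3 - <<'E'
from h import *
d=cam("wrist"); save(d,"w20.png"); P=wrect(d,110,(265,100,375,335),.006,1000)
for p in P: rows([p[0],p[1],.0155],90+p[4])
E
```

```text
clock: 35.9
position: [0.4895, -0.2427, 0.062]
ee_rot: [-0.0, -0.089, 0.996, 0.0]
contact_force: [0.1, 0.5, -0.2]
width: 0.0649
clock: 36.15
position: [0.4903, -0.243, 0.0631]
ee_rot: [0.001, -0.089, 0.996, -0.001]
contact_force: [0.5, 1.4, 0.3]
width: 0.0643
rect centre 0.4888 -0.2421 size 151.0 57.1 long-axis angle 10.34
shift [ 1.2  1.2 47.4]
turn [-0.1   0.11 -0.09]
turn [1.7000e-01 1.5000e-01 1.7991e+02]
```

View pics/w20.png

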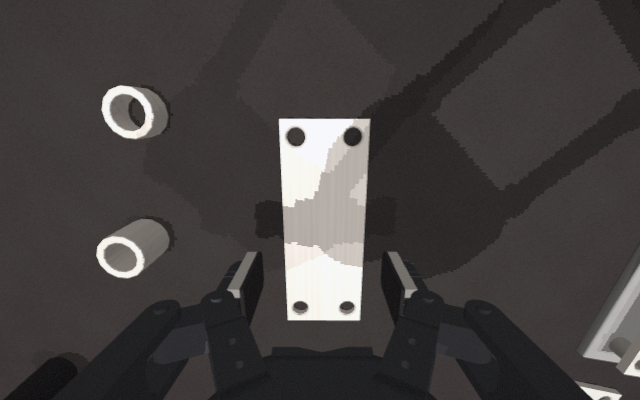

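```bash
python3 -m jog '[1,0.8,15,0,0,0,1,0.8,30,0,0,0,1,0.8,42,0,0,0,1,0.8,46,0,0,0,1,0.8,46,0,0,0,1,0.8,46,0,0,0]'; python3 -m jog '[0,0,0,0,0,0,0,0,0,0,0,0]'
```

```text
clock: 36.95
position: [0.4886, -0.2427, 0.0158]
ee_rot: [0.0, -0.089, 0.996, -0.0]
contact_force: [0.1, 1.0, -0.5]
width: 0.0652
clock: 37.2
position: [0.4885, -0.2426, 0.0159]
ee_rot: [0.0, -0.089, 0.996, -0.0]
contact_force: [0.4, 0.2, 0.3]
width: 0.0649
```

```bash
python3 -m jog '[0,0,0,0,0,0,0,0,0,0,0,0,0,0,0,0,0,0,0,0,0,0,0,0,0,0,0,0,0,0,0,0,0,0,0,0]' 0.5 50; python3 -m jog '[0,0,-5,0,0,0,0,0,-30,0,0,0,0,0,-60,0,0,0,0,0,-90,0,0,0,0,0,-120,0,0,0,0,0,-150,0,0,0,0,0,-150,0,0,0,0,0,-150,0,0,0]'
cat >> h.py <<'E'
def holes(d,bs=((270,132,300,160),(345,132,375,160)),off=.0105):
    x,r=tool(); g=d["frame"].min(2); out=[]
    for b in bs:
        m=(g[b[1]:b[3],b[0]:b[2]]<90).astype(np.uint8); M=cv2.moments(m,True); u=M["m10"]/M["m00"]+b[0];v=M["m01"]/M["m00"]+b[1]
        p=ray(d,u,v,x[2]-off); q=r.inv().apply(p-x)*1e3; print("hole",round(u,1),round(v,1),M["m00"],np.round(q,2)); out.append(q)
E
python3 - <<'E'
from h import *
d=cam("wrist"); save(d,"w21.png"); holes(d)
rows([.4781,.0228,.166],89.2); print(get_state()["width"])
E
```

```text
clock: 37.95
position: [0.4885, -0.2425, 0.0163]
ee_rot: [0.0, -0.089, 0.996, -0.0]
contact_force: [-0.6, 0.1, 5.4]
width: 0.054
clock: 38.95
position: [0.4876, -0.242, 0.1646]
ee_rot: [-0.001, -0.089, 0.996, 0.001]
contact_force: [0.5, -0.8, -0.1]
width: 0.0539
hole 284.1 147.5 449.0 [ 63.82 -18.05  10.59]
hole 359.6 147.4 466.0 [63.88 17.72 10.66]
shift [-37.7 262.1  -1.4]
turn [ 0.1  -0.12 11.01]
turn [ 1.8000e-01  1.5000e-01 -1.6899e+02]
0.05393416511383481
```

View pics/w21.png

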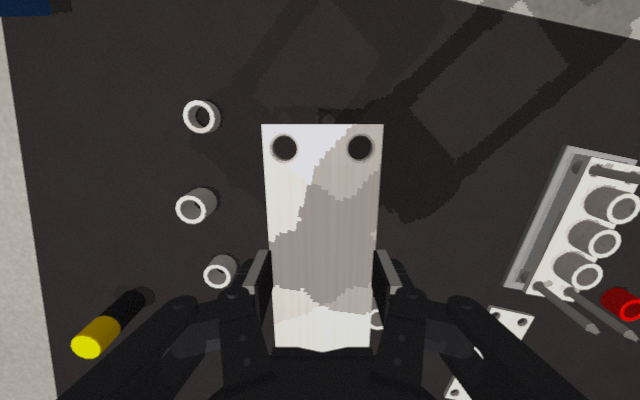

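```bash
python3 -m jog '[-7,53,0,0,0,3,-14,106,0,0,0,6,-22,159,0,0,0,9,-29,212,0,0,0,11,-36,264,0,0,0,11,-36,264,20,0,0,11,-36,264,38,0,0,11,-36,264,38,0,0,11,-36,264,38,0,0,11]'; python3 -m jog '[0,0,0,0,0,0,0,0,0,0,0,0]'
python3 - <<'E'
from h import *
d=cam("wrist"); save(d,"w22.png",(262,110,384,170),6); holes(d,off=.0105); rows([.4774,.0235,.128],89.2)
E
```

```text
clock: 40.12
position: [0.477, 0.0236, 0.1274]
ee_rot: [-0.0, 0.007, 1.0, 0.0]
contact_force: [0.2, 0.3, -1.0]
width: 0.0544
clock: 40.38
position: [0.4773, 0.0235, 0.1281]
ee_rot: [0.001, 0.007, 1.0, -0.0]
contact_force: [0.3, 0.4, -0.8]
width: 0.0539
hole 275.7 146.5 54.0 [ 64.4  -21.79  10.44]
hole 368.2 146.7 57.0 [64.34 21.84 10.44]
shift [-0.2 -0.1  0. ]
turn [ 0.    0.06 -0.01]
turn [ 9.0000e-02 -0.0000e+00  1.7999e+02]
```

View pics/w22.png

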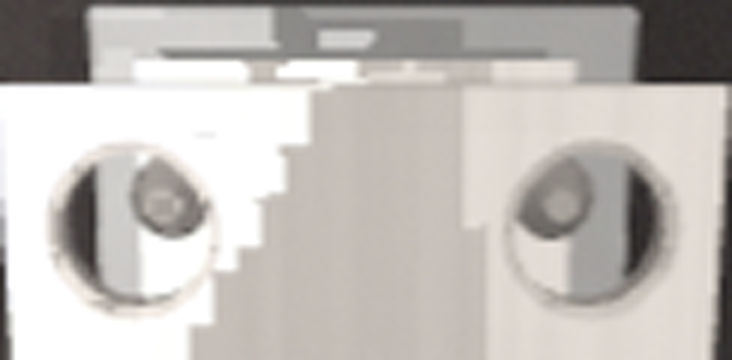

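```bash
python3 -m jog '[0.6,-0.2,0,0,0,0,0.6,-0.2,8,0,0,0,0.6,-0.2,16,0,0,0,0.6,-0.2,24,0,0,0,0.6,-0.2,34,0,0,0,0.6,-0.2,34,0,0,0]'
python3 - <<'E'
from h import *
d=cam("wrist"); save(d,"w23.png",(252,100,394,190),5)
E
python3 -m jog '[0,0,10,0,0,0,0,0,20,0,0,0,0,0,22,0,0,0,0,0,22,0,0,0]';python3 -m jog '[0,0,1,0,0,0,0,0,2,0,0,0,0,0,2,0,0,0]'
```

```text
clock: 41.18
position: [0.4757, 0.0236, 0.0925]
ee_rot: [-0.001, 0.007, 1.0, 0.0]
contact_force: [0.3, -0.1, -0.7]
width: 0.0539
clock: 41.72
position: [0.4762, 0.0236, 0.0713]
ee_rot: [-0.0, 0.007, 1.0, 0.0]
contact_force: [-0.1, -0.7, -1.3]
width: 0.0538
clock: 42.1
position: [0.4764, 0.0236, 0.0697]
ee_rot: [0.0, 0.007, 1.0, 0.0]
contact_force: [0.1, -0.0, -0.9]
width: 0.0538
```

View pics/w23.png

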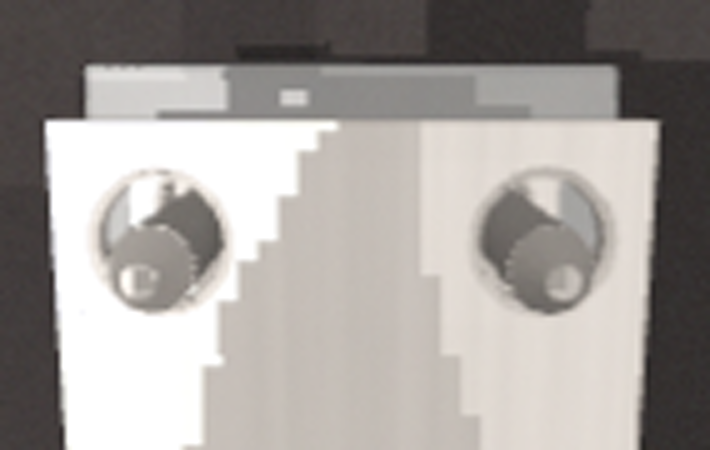

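```bash
python3 -m jog '[0,0,1,0,0,0,0,0,1.5,0,0,0,0,0,1.5,0,0,0]';python3 -m jog '[0,0,1,0,0,0,0,0,1,0,0,0]'
```

```text
clock: 42.48
position: [0.4764, 0.0236, 0.0683]
ee_rot: [0.0, 0.007, 1.0, 0.0]
contact_force: [-0.4, 0.4, 2.0]
width: 0.054
clock: 42.72
position: [0.4764, 0.0236, 0.0682]
ee_rot: [0.0, 0.007, 1.0, 0.0]
contact_force: [-2.3, 0.5, 8.3]
width: 0.0539
```

Seated on sleeves. Release, rise, look.

```bash
python3 -m jog '[0,0,0,0,0,0,0,0,0,0,0,0,0,0,0,0,0,0,0,0,0,0,0,0]' 0.15; python3 -m jog '[0,0,-15,0,0,0,0,0,-50,0,0,0,0,0,-100,0,0,0,0,0,-100,0,0,0,0,0,-100,0,0,0]'
python3 - <<'E'
from h import *
d=cam("wrist"); save(d,"w24.png"); s=cam("scene"); save(s,"s24.png",(290,140,400,260),6); print(tool()[0]); rows([.617,-.1535,.09],90)
E
```

```text
clock: 43.22
position: [0.4763, 0.0236, 0.0669]
ee_rot: [-0.0, 0.007, 1.0, 0.0]
contact_force: [-0.0, 0.3, 0.2]
width: 0.0723
clock: 43.85
position: [0.4758, 0.0236, 0.1667]
ee_rot: [-0.0, 0.007, 1.0, 0.0]
contact_force: [-0.5, 0.8, -0.1]
width: 0.0728
[0.47523063 0.02365883 0.16576738]
shift [-144.4 -175.2   75.3]
turn [ 0.02 -0.17 -0.8 ]
turn [-2.600e-01 -3.000e-02  1.792e+02]
```

View pics/w24.png

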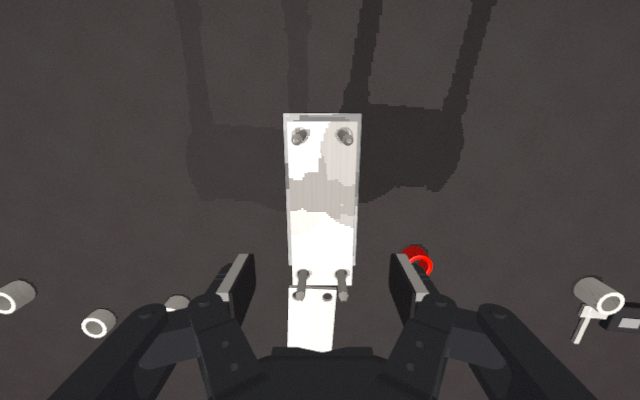

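View pics/s24.png

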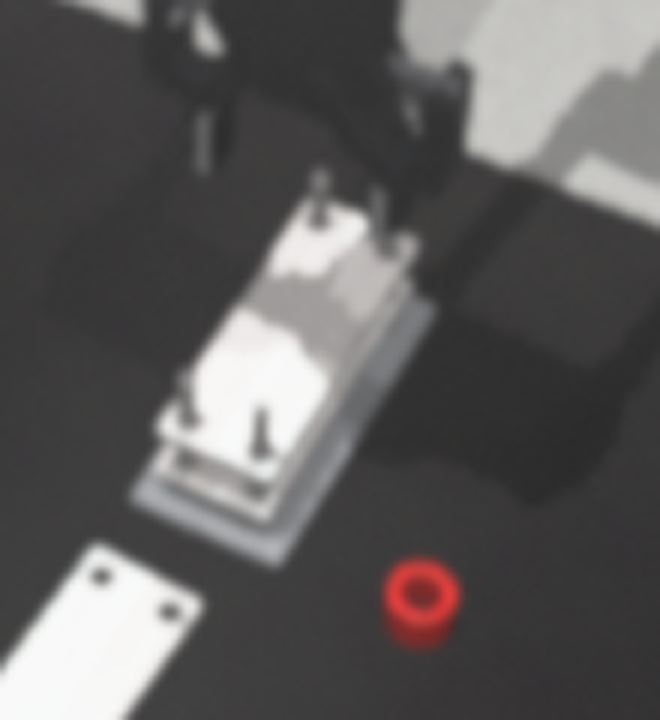

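```bash
python3 -m jog '[-36,-44,0,0,0,0,-72,-88,0,0,0,0,-108,-132,0,0,0,0,-142,-175,0,0,0,0,-142,-175,40,0,0,0,-142,-175,82,0,0,0,-142,-175,82,0,0,0,-142,-175,82,0,0,0,-142,-175,82,0,0,0]' 0.45
python3 - <<'E'
from h import *
d=cam("wrist"); save(d,"w25.png",(200,150,440,360),3); print(tool()[0])
E
```

```text
clock: 45.08
position: [0.6172, -0.1537, 0.087]
ee_rot: [0.002, 0.007, 1.0, -0.001]
contact_force: [-0.2, -0.3, 0.2]
width: 0.0469
[ 0.61707397 -0.15360084  0.0870426 ]
```

View pics/w25.png

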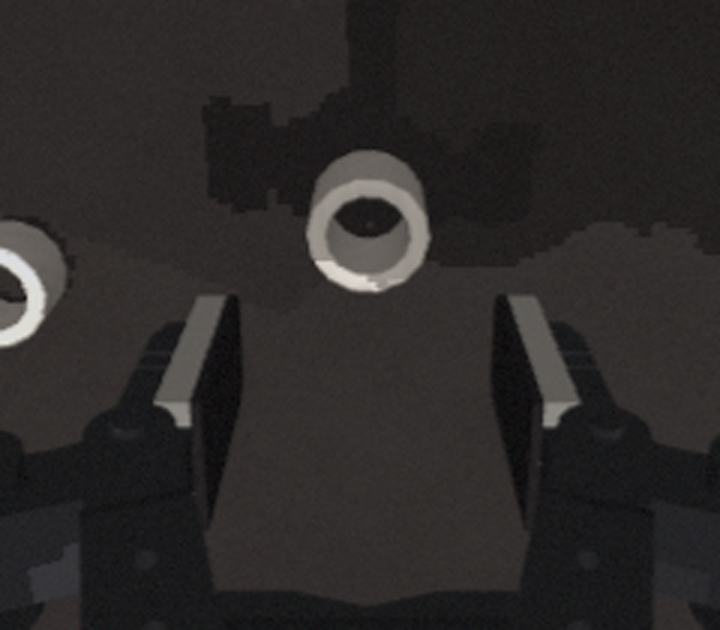

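```bash
python3 - <<'E'
from h import *
d=cam("wrist"); p=ray(d,323,228.3,.024); print(p,tool()[0]); rows([p[0],p[1],.0255],89.2)
E
```

```text
[ 0.61626656 -0.1527852   0.024     ] [ 0.61689575 -0.15354666  0.08688997]
shift [ 0.8  0.8 61.4]
turn [-0.06  0.18  0.03]
turn [-2.8000e-01 -9.0000e-02 -1.7997e+02]
```

```bash
python3 -m jog '[0.8,0.8,15,0,0,0,0.8,0.8,30,0,0,0,0.8,0.8,45,0,0,0,0.8,0.8,57,0,0,0,0.8,0.8,59.5,0,0,0,0.8,0.8,59.5,0,0,0]'; python3 -m jog '[0,0,0,0,0,0,0,0,0,0,0,0,0,0,0,0,0,0,0,0,0,0,0,0]' 0.75 40;  python3 -m jog '[0,0,-20,0,0,0,0,0,-60,0,0,0,0,0,-100,0,0,0,0,0,-125,0,0,0,0,0,-125,0,0,0,0,0,-125,0,0,0,0,0,-125,0,0,0]'
python3 - <<'E'
from h import *
d=cam("wrist"); save(d,"w26.png",(200,150,440,360),3); x,r=tool();print(x,get_state()["width"])
E
```

```text
clock: 45.92
position: [0.6152, -0.1526, 0.0254]
ee_rot: [-0.0, 0.007, 1.0, 0.0]
contact_force: [-0.2, -0.5, 0.0]
width: 0.0469
clock: 46.42
position: [0.6157, -0.1528, 0.0263]
ee_rot: [0.001, 0.007, 1.0, -0.0]
contact_force: [0.6, -0.7, 4.9]
width: 0.0283
clock: 47.3
position: [0.6141, -0.1522, 0.1486]
ee_rot: [-0.002, 0.007, 1.0, 0.001]
contact_force: [0.6, -0.1, -0.6]
width: 0.0284
[ 0.61426705 -0.15229026  0.14881393] 0.02841248665695907
```

View pics/w26.png

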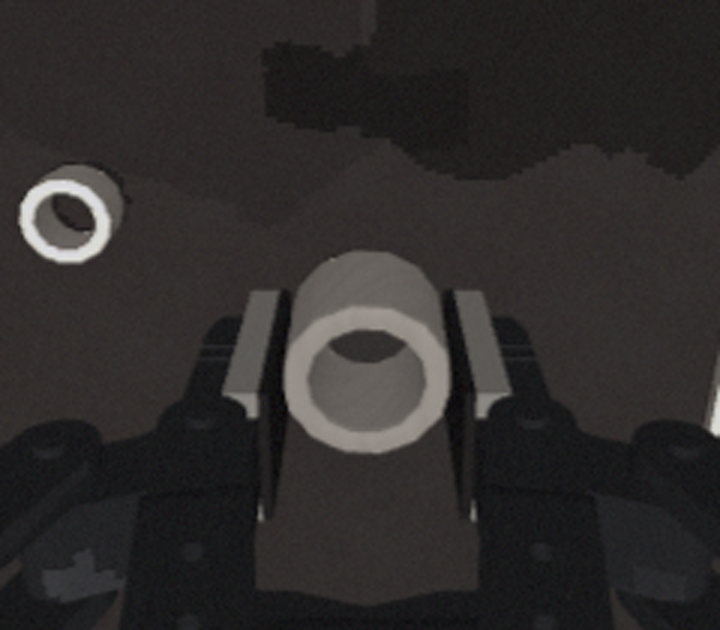

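```bash
python3 -m jog '[30,44,0,0,0,0,61,88,0,0,0,0,92,132,0,0,0,0,122,174,0,0,0,0,122,174,25,0,0,0,122,174,50,0,0,0,122,174,55,0,0,0,122,174,55,0,0,0,122,174,55,0,0,0]' 
python3 - <<'E'
from h import *
d=cam("wrist"); save(d,"w27.png",(200,50,440,350),2.5); rows([.4951,.0230,.0842],89.2)
E
```

```text
clock: 48.48
position: [0.4963, 0.0229, 0.0963]
ee_rot: [0.001, 0.007, 1.0, -0.0]
contact_force: [0.4, -1.6, 0.1]
width: 0.0284
shift [ 1.3  0.1 12.1]
turn [-0.    0.1  -0.01]
turn [1.5000e-01 0.0000e+00 1.7999e+02]
```

View pics/w27.png

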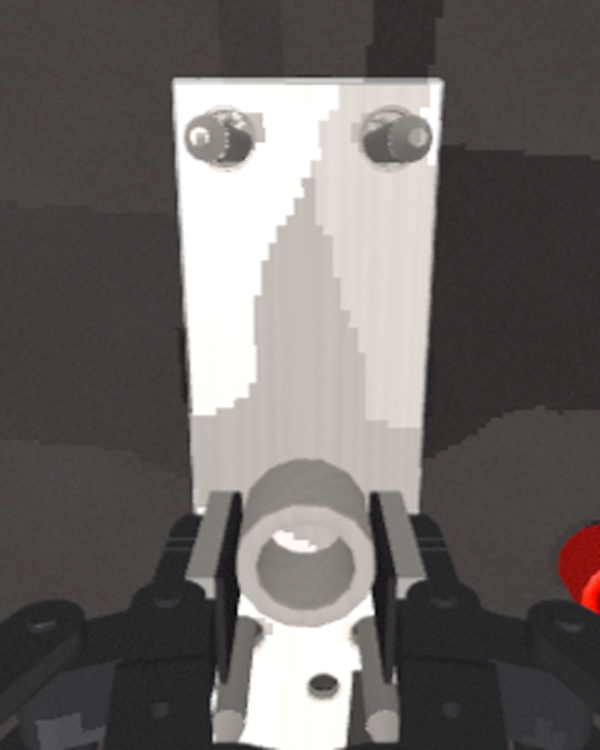

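```bash
python3 -m jog '[0.3,0.1,5,0,0,0,0.3,0.1,8,0,0,0,0.3,0.1,8,0,0,0]'; python3 -m jog '[0,0,1,0,0,0,0,0,2,0,0,0,0,0,2,0,0,0]';python3 -m jog '[0,0,1,0,0,0,0,0,1.5,0,0,0,0,0,1.5,0,0,0]'
```

```text
clock: 48.9
position: [0.495, 0.0232, 0.0873]
ee_rot: [-0.0, 0.007, 1.0, 0.0]
contact_force: [0.2, 0.3, -0.7]
width: 0.0282
clock: 49.28
position: [0.4952, 0.0232, 0.0855]
ee_rot: [-0.0, 0.007, 1.0, 0.0]
contact_force: [-0.0, -1.1, -0.3]
width: 0.0279
clock: 49.65
position: [0.4953, 0.0232, 0.0843]
ee_rot: [0.0, 0.007, 1.0, 0.0]
contact_force: [-0.5, -0.1, 1.8]
width: 0.0283
```

```bash
python3 -m jog '[0,0,0.7,0,0,0,0,0,0.7,0,0,0]'; python3 -m jog '[0,0,0,0,0,0,0,0,0,0,0,0,0,0,0,0,0,0]' 0.45; python3 -m jog '[0,0,-20,0,0,0,0,0,-50,0,0,0,0,0,-75,0,0,0,0,0,-75,0,0,0,0,0,-75,0,0,0]' 
python3 - <<'E'
from h import *
d=cam("wrist"); save(d,"w28.png",(220,50,420,300),3); print(tool()[0])
t=cam("top"); print(ray(t,483,160,.075))
E
```

```text
clock: 49.9
position: [0.4953, 0.0232, 0.0842]
ee_rot: [0.0, 0.007, 1.0, 0.0]
contact_force: [-1.7, 0.7, 7.5]
width: 0.0285
clock: 50.28
position: [0.4952, 0.0232, 0.0831]
ee_rot: [-0.0, 0.007, 1.0, 0.0]
contact_force: [-0.7, -0.3, -0.8]
width: 0.0468
clock: 50.9
position: [0.4946, 0.0233, 0.1575]
ee_rot: [-0.001, 0.007, 1.0, 0.0]
contact_force: [0.1, -0.0, 0.2]
width: 0.0471
[0.49437341 0.0232889  0.1572209 ]
[ 0.65531661 -0.43835239  0.075     ]
```

View pics/w28.png

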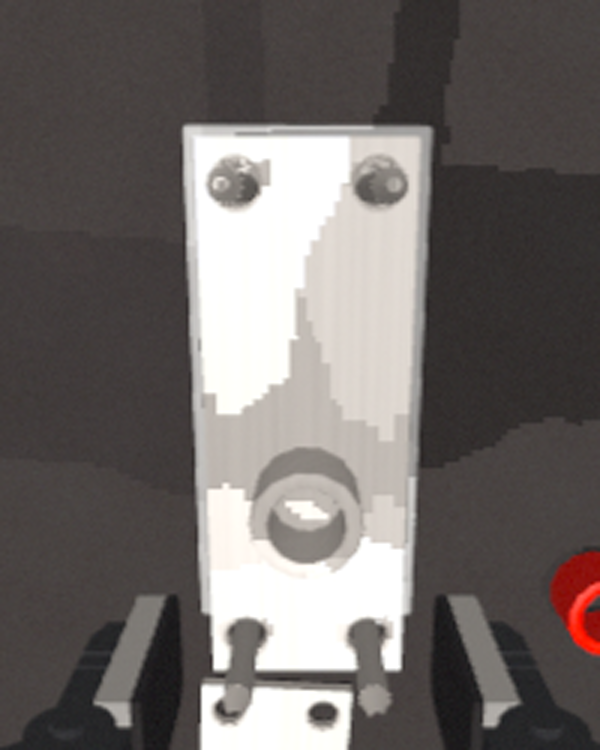

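```bash
python3 - <<'E'
from h import *
d=cam("wrist"); print(ray(d,322,224.7,.082),tool()[0])
E
python3 -m jog '[-17,-58,0,0,0,0,-34,-116,0,0,0,0,-51,-174,0,0,0,0,-68,-232,0,0,0,0,-85,-290,0,0,0,0,-103,-345,0,0,0,0,-104,-360,0,0,0,0,-104,-360,40,0,0,0,-104,-360,73,0,0,0,-104,-360,73,0,0,0]'; python3 -m jog '[0,0,0,0,0,0,0,0,0,0,0,0]'
python3 - <<'E'
from h import *
d=cam("wrist"); save(d,"w29.png",(200,150,440,360),3); print(tool()[0])
E
```

```text
[0.49517478 0.02344176 0.082     ] [0.49441571 0.02324274 0.1571477 ]
clock: 52.3
position: [0.5917, -0.3357, 0.0817]
ee_rot: [-0.004, 0.007, 1.0, 0.003]
contact_force: [0.7, 0.3, -0.8]
width: 0.0468
clock: 52.55
position: [0.5953, -0.3385, 0.0873]
ee_rot: [0.001, 0.007, 1.0, -0.001]
contact_force: [0.1, -0.2, 0.5]
width: 0.0468
[ 0.59518785 -0.3384893   0.08723785]
```

View pics/w29.png

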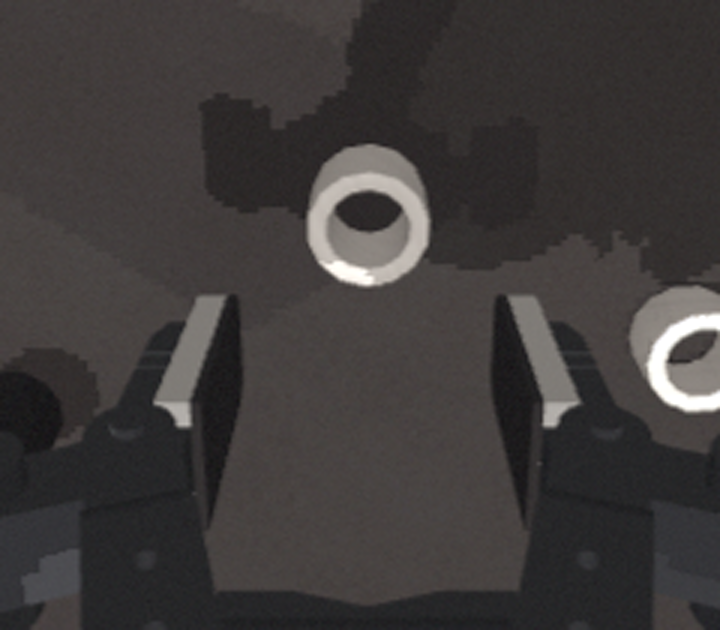

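```bash
python3 -m jog '[2.3,0.8,15,0,0,0,2.3,0.8,30,0,0,0,2.3,0.8,45,0,0,0,2.3,0.8,57,0,0,0,2.3,0.8,59.5,0,0,0,2.3,0.8,59.5,0,0,0]'; python3 -m jog '[0,0,0,0,0,0,0,0,0,0,0,0,0,0,0,0,0,0,0,0,0,0,0,0]' 0.75 40;  python3 -m jog '[0,0,-20,0,0,0,0,0,-60,0,0,0,0,0,-100,0,0,0,0,0,-125,0,0,0,0,0,-125,0,0,0,0,0,-125,0,0,0,0,0,-125,0,0,0]'
python3 - <<'E'
from h import *
d=cam("wrist"); save(d,"w30.png",(200,150,440,360),3); x,r=tool();print(x,get_state()["width"])
E
```

```text
clock: 53.35
position: [0.5921, -0.3374, 0.0257]
ee_rot: [-0.0, 0.007, 1.0, 0.0]
contact_force: [0.7, 0.1, -0.1]
width: 0.0471
clock: 53.85
position: [0.5925, -0.3377, 0.0267]
ee_rot: [0.001, 0.007, 1.0, -0.0]
contact_force: [0.3, -0.1, 4.5]
width: 0.0285
clock: 54.72
position: [0.5911, -0.3367, 0.1488]
ee_rot: [-0.001, 0.007, 1.0, 0.001]
contact_force: [0.4, -0.2, -0.7]
width: 0.0287
[ 0.59121668 -0.3368577   0.14895957] 0.02824613407239681
```

View pics/w30.png

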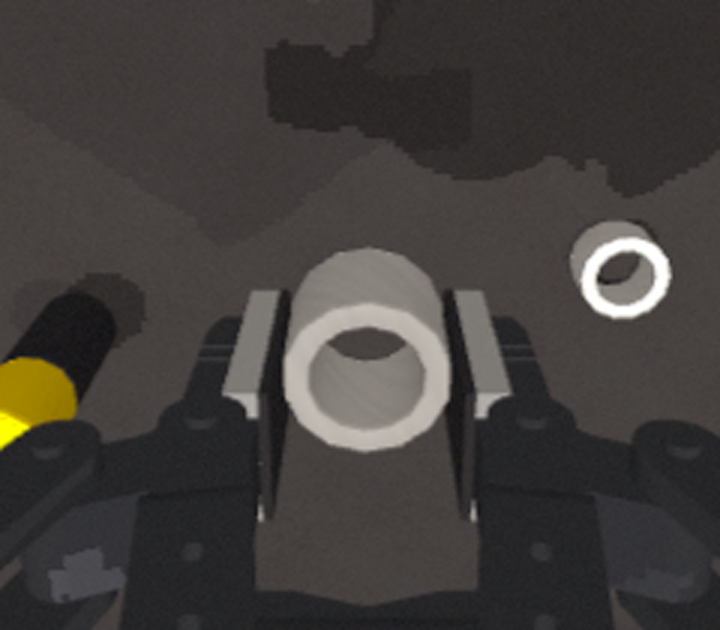

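```bash
python3 -m jog '[23,60,0,0,0,0,46,120,0,0,0,0,69,180,0,0,0,0,92,240,0,0,0,0,115,300,0,0,0,0,136.2,359,0,0,0,0,136.2,359,25,0,0,0,136.2,359,50,0,0,0,136.2,359,55,0,0,0,136.2,359,55,0,0,0]';python3 -m jog '[0,0,0,0,0,0,0,0,0,0,0,0]' 
python3 - <<'E'
from h import *
d=cam("wrist"); save(d,"w31.png",(200,50,440,350),2.5); rows([.4608,.0235,.0843],89.2)
E
```

```text
clock: 56.02
position: [0.4608, 0.0233, 0.0957]
ee_rot: [-0.0, 0.007, 1.0, 0.0]
contact_force: [-0.1, -0.1, 0.7]
width: 0.0284
clock: 56.28
position: [0.4614, 0.0232, 0.0966]
ee_rot: [0.001, 0.007, 1.0, -0.0]
contact_force: [-0.3, -0.5, -0.4]
width: 0.0284
shift [ 0.5  0.3 12.2]
turn [-0.    0.08 -0.02]
turn [1.2000e-01 0.0000e+00 1.7998e+02]
```

View pics/w31.png

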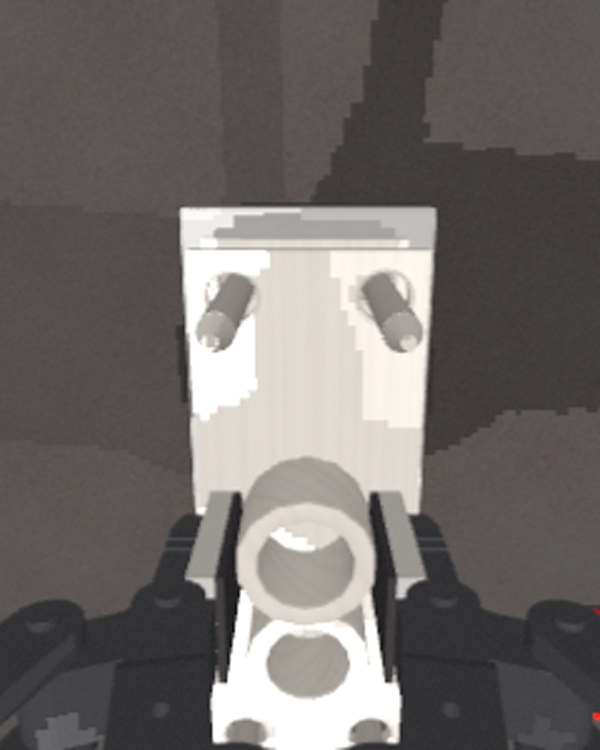

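```bash
python3 -m jog '[0.2,0.2,5,0,0,0,0.2,0.2,8,0,0,0,0.2,0.2,9,0,0,0]'; python3 -m jog '[0,0,1,0,0,0,0,0,2,0,0,0,0,0,2,0,0,0]';python3 -m jog '[0,0,1,0,0,0,0,0,1.5,0,0,0,0,0,1.5,0,0,0]'
```

```text
clock: 56.7
position: [0.4603, 0.0237, 0.0865]
ee_rot: [-0.0, 0.007, 1.0, 0.0]
contact_force: [0.1, -0.1, -1.5]
width: 0.0279
clock: 57.08
position: [0.4605, 0.0237, 0.0849]
ee_rot: [-0.0, 0.007, 1.0, 0.0]
contact_force: [0.0, 0.1, 0.2]
width: 0.0285
clock: 57.45
position: [0.4607, 0.0237, 0.0845]
ee_rot: [0.0, 0.007, 1.0, -0.0]
contact_force: [-3.1, 0.8, 8.9]
width: 0.028
```

```bash
python3 -m jog '[0,0,0,0,0,0,0,0,0,0,0,0,0,0,0,0,0,0]' 0.45; python3 -m jog '[0,0,-20,0,0,0,0,0,-50,0,0,0,-15,0,-90,0,0,0,-20,0,-120,0,0,0,-20,0,-120,0,0,0,-20,0,-120,0,0,0]' 0.24
python3 - <<'E'
from h import *
d=cam("wrist"); save(d,"w32.png"); print(tool()[0])
t=cam("top"); save(t,"t32.png",(270,120,370,270),5); wrect(t,150,(280,125,345,190),.006)
E
```

```text
clock: 57.82
position: [0.4605, 0.0237, 0.0832]
ee_rot: [-0.0, 0.007, 1.0, 0.0]
contact_force: [-0.2, 0.2, -1.0]
width: 0.0469
clock: 58.58
position: [0.4796, 0.0235, 0.2024]
ee_rot: [-0.001, 0.007, 1.0, 0.0]
contact_force: [0.1, -1.8, -0.7]
width: 0.0652
[0.47925983 0.02351466 0.20196124]
rect centre 0.6054 0.0396 size 144.5 57.4 long-axis angle -88.73
rect centre 0.6853 0.0040 size 115.2 56.4 long-axis angle -4.02
```

View pics/w32.png

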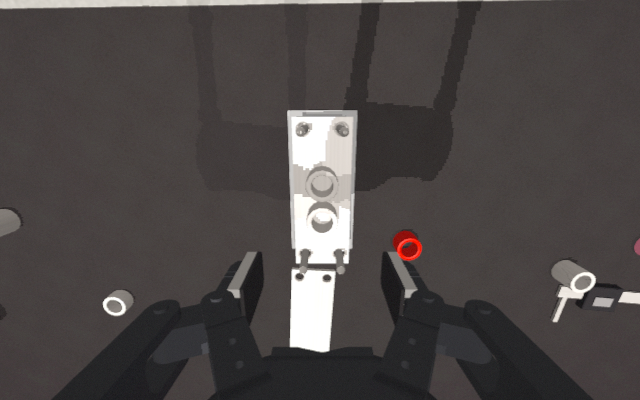

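View pics/t32.png

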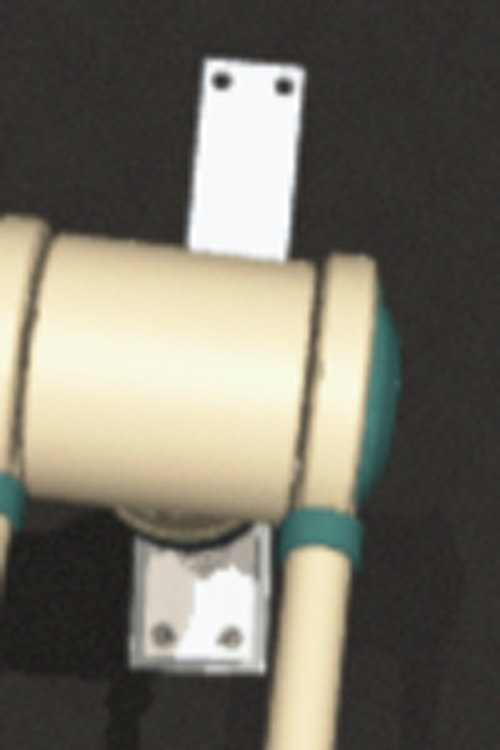

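```bash
python3 -m jog '[-47,-4,0,0,0,1,-94,-8,0,0,0,2,-141,-12,20,0,0,3.2,-186.8,-15.7,50,0,0,3.2,-186.8,-15.7,100,0,0,3.2,-186.8,-15.7,141,0,0,3.2,-186.8,-15.7,141,0,0,3.2,-186.8,-15.7,141,0,0,3.2]' 0.24; python3 -m jog '[0,0,0,0,0,0,0,0,0,0,0,0]'
python3 - <<'E'
from h import *
d=cam("wrist"); save(d,"w33.png"); P=wrect(d,110,(265,100,375,335),.006,1000)
for p in P: rows([p[0],p[1],.0155],90+p[4])
E
```

```text
clock: 59.68
position: [0.6677, 0.0051, 0.0631]
ee_rot: [0.001, 0.035, 0.999, 0.0]
contact_force: [0.8, -0.6, 0.9]
width: 0.0647
clock: 59.92
position: [0.6681, 0.0051, 0.0644]
ee_rot: [0.002, 0.035, 0.999, -0.0]
contact_force: [0.5, -0.0, 0.1]
width: 0.0646
rect centre 0.6665 0.0056 size 150.1 57.3 long-axis angle -3.93
shift [ 1.5  0.4 48.5]
turn [ 0.    0.15 -0.06]
turn [  0.24  -0.   179.94]
```

View pics/w33.png

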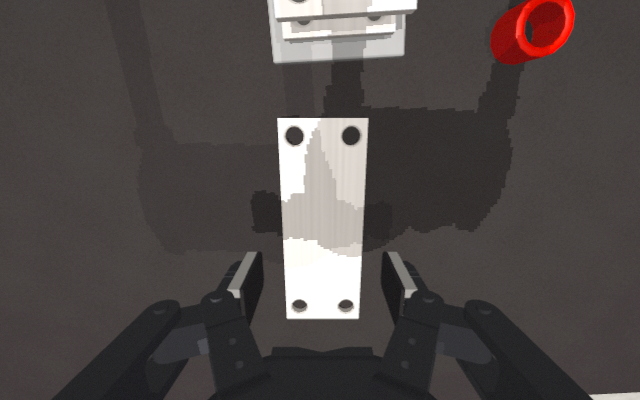

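```bash
python3 -m jog '[0.5,0.3,15,0,0,0,0.5,0.3,30,0,0,0,0.5,0.3,42,0,0,0,0.5,0.3,46,0,0,0,0.5,0.3,46,0,0,0,0.5,0.3,46,0,0,0]'; python3 -m jog '[0,0,0,0,0,0,0,0,0,0,0,0]'; python3 -m jog '[0,0,0.5,0,0,0,0,0,0.5,0,0,0,0,0,0.5,0,0,0,0,0,0.5,0,0,0,0,0,0.5,0,0,0]' 0.5 50
```

```text
clock: 60.72
position: [0.6671, 0.0055, 0.0168]
ee_rot: [0.0, 0.035, 0.999, 0.0]
contact_force: [-0.3, -0.3, -0.2]
width: 0.0653
clock: 60.98
position: [0.6669, 0.0054, 0.0168]
ee_rot: [0.0, 0.035, 0.999, 0.0]
contact_force: [-0.5, -0.2, -0.5]
width: 0.0649
clock: 61.6
position: [0.667, 0.0055, 0.0169]
ee_rot: [0.001, 0.035, 0.999, 0.0]
contact_force: [-1.4, -0.6, 5.8]
width: 0.0541
```

```bash
python3 -m jog '[0,0,-5,0,0,0,0,0,-30,0,0,0,0,0,-60,0,0,0,0,0,-90,0,0,0,0,0,-120,0,0,0,0,0,-150,0,0,0,0,0,-150,0,0,0,0,0,-150,0,0,0]'; python3 -m jog '[0,0,0,0,0,0,0,0,0,0,0,0,0,0,0,0,0,0]'
python3 - <<'E'
from h import *
d=cam("wrist"); save(d,"w34.png"); holes(d)
print(tool()[0]);rows([.4770,.0233,.166],89.2); print(get_state()["width"])
E
```

```text
clock: 62.6
position: [0.6658, 0.0055, 0.1645]
ee_rot: [-0.001, 0.035, 0.999, 0.0]
contact_force: [0.4, -0.1, -0.9]
width: 0.0537
clock: 62.98
position: [0.6664, 0.0055, 0.1652]
ee_rot: [-0.001, 0.035, 0.999, 0.0]
contact_force: [1.1, 0.3, -0.5]
width: 0.0542
hole 284.3 145.4 433.0 [ 65.16 -17.63  10.55]
hole 359.3 145.2 450.0 [65.27 17.67 10.55]
[0.66652958 0.005471   0.16541116]
shift [190.3   4.6  -0.5]
turn [ 0.01 -0.04 -3.19]
turn [-6.0000e-02 -1.0000e-02  1.7681e+02]
0.053772285190770965
```

View pics/w34.png

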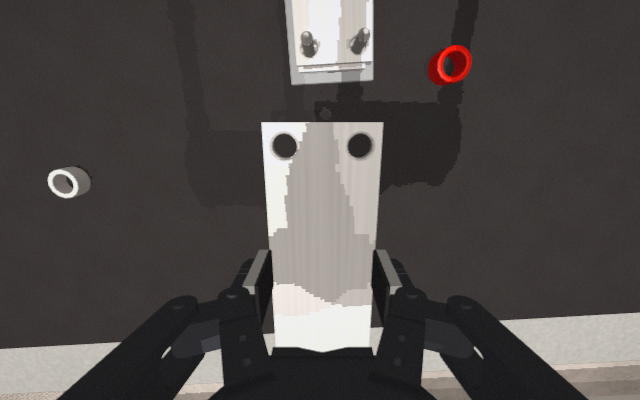

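```bash
python3 -m jog '[47,1,0,0,0,-1,94,2,0,0,0,-2,141,3,0,0,0,-3,189,4.7,0,0,0,-3.2,189,4.7,18,0,0,-3.2,189,4.7,36,0,0,-3.2,189,4.7,36,0,0,-3.2,189,4.7,36,0,0,-3.2]'; python3 -m jog '[0,0,0,0,0,0,0,0,0,0,0,0,0,0,0,0,0,0]'
python3 - <<'E'
from h import *
d=cam("wrist"); save(d,"w35.png",(262,110,384,170),6); rows([.4783,.0234,.128],89.2); print(tool()[0])
E
```

```text
clock: 64.03
position: [0.479, 0.0232, 0.1304]
ee_rot: [0.001, 0.007, 1.0, 0.0]
contact_force: [0.3, 0.4, -2.0]
width: 0.0538
clock: 64.4
position: [0.4786, 0.0233, 0.1301]
ee_rot: [0.0, 0.007, 1.0, 0.0]
contact_force: [0.7, -0.3, -0.9]
width: 0.0541
shift [0.2 0.1 2.1]
turn [0.   0.02 0.01]
turn [-3.0000e-02  0.0000e+00 -1.7999e+02]
[0.47853377 0.02330014 0.13006893]
```

View pics/w35.png

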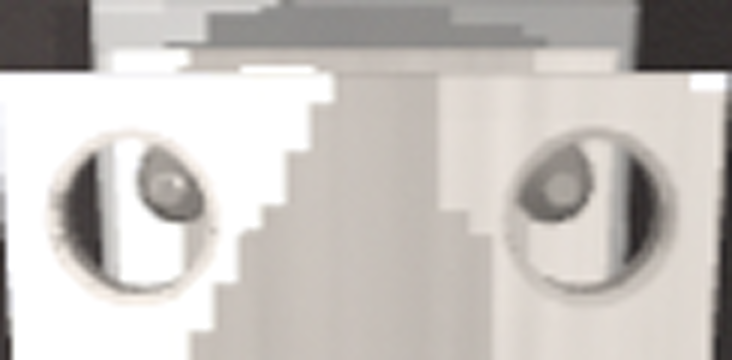

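```bash
python3 -m jog '[0.8,0.1,0,0,0,0,0.8,0.1,8,0,0,0,0.8,0.1,16,0,0,0,0.8,0.1,22,0,0,0,0.8,0.1,27,0,0,0,0.8,0.1,27,0,0,0]'
python3 - <<'E'
from h import *
d=cam("wrist"); save(d,"w36.png",(252,100,394,190),5)
E
python3 -m jog '[0,0,1,0,0,0,0,0,2,0,0,0,0,0,2,0,0,0]'; python3 -m jog '[0,0,1,0,0,0,0,0,2,0,0,0,0,0,2,0,0,0]'
```

```text
clock: 65.2
position: [0.4773, 0.0234, 0.1024]
ee_rot: [-0.001, 0.007, 1.0, 0.0]
contact_force: [-0.6, -0.2, -0.2]
width: 0.0537
clock: 65.62
position: [0.4776, 0.0234, 0.1009]
ee_rot: [0.0, 0.007, 1.0, 0.0]
contact_force: [-0.5, 0.2, -0.7]
width: 0.0534
clock: 66.0
position: [0.4777, 0.0234, 0.099]
ee_rot: [0.0, 0.007, 1.0, 0.0]
contact_force: [-0.7, -0.3, -0.5]
width: 0.0538
```

View pics/w36.png

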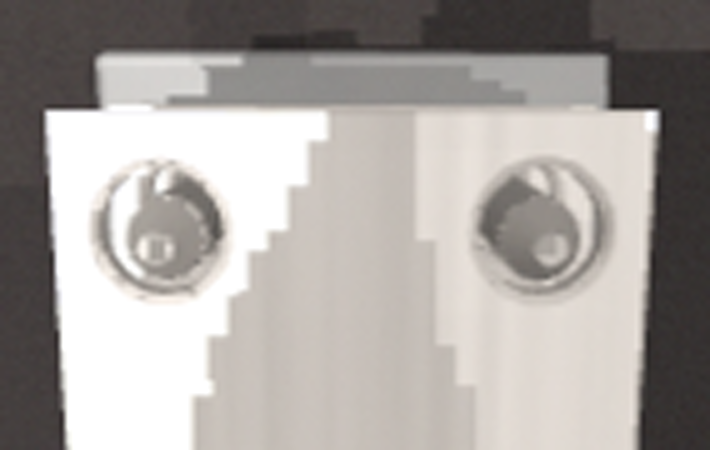

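```bash
python3 -m jog '[0,0,1,0,0,0,0,0,1,0,0,0]'; python3 -m jog '[0,0,0.5,0,0,0,0,0,1,0,0,0]'
```

```text
clock: 66.25
position: [0.4777, 0.0234, 0.0988]
ee_rot: [0.0, 0.007, 1.0, 0.0]
contact_force: [-2.0, 0.2, 7.2]
width: 0.0538
clock: 66.5
position: [0.4778, 0.0234, 0.0987]
ee_rot: [0.0, 0.007, 1.0, -0.0]
contact_force: [-4.1, 0.3, 16.9]
width: 0.054
```

```bash
python3 -m jog '[0,0,-0.8,0,0,0,0,0,-0.8,0,0,0]'; python3 -m jog '[0,0,0,0,0,0,0,0,0,0,0,0,0,0,0,0,0,0,0,0,0,0,0,0]' 0.1; python3 -m jog '[0,0,-15,0,0,0,0,0,-60,0,0,0,0,0,-100,0,0,0,0,0,-100,0,0,0,0,0,-100,0,0,0]'
python3 - <<'E'
from h import *
d=cam("wrist"); save(d,"w37.png"); s=cam("scene"); save(s,"s37.png",(290,140,400,260),6)
E
python3 -m jog '[0,60,0,0,0,0,0,120,0,0,0,0,0,180,0,0,0,0,0,240,0,0,0,0,0,300,0,0,0,0,0,330,0,0,0,0,0,330,0,0,0,0]'
python3 - <<'E'
from h import *
s=cam("scene"); save(s,"s38.png"); save(s,"s38c.png",(300,150,400,250),6); t=cam("top"); save(t,"t38.png"); save(t,"t38c.png",(280,170,350,270),6)
E
```

```text
clock: 66.75
position: [0.4777, 0.0234, 0.0988]
ee_rot: [0.0, 0.007, 1.0, -0.0]
contact_force: [-3.1, 0.5, 8.4]
width: 0.0537
clock: 67.25
position: [0.4776, 0.0234, 0.0976]
ee_rot: [-0.0, 0.007, 1.0, 0.0]
contact_force: [-0.7, 0.0, 0.5]
width: 0.0771
clock: 67.88
position: [0.477, 0.0235, 0.1971]
ee_rot: [-0.001, 0.007, 1.0, 0.0]
contact_force: [0.6, 0.3, 0.4]
width: 0.0768
clock: 68.85
position: [0.4814, 0.3551, 0.1957]
ee_rot: [-0.001, 0.005, 1.0, -0.001]
contact_force: [-0.7, -0.6, -0.9]
width: 0.0764
```

View pics/w37.png

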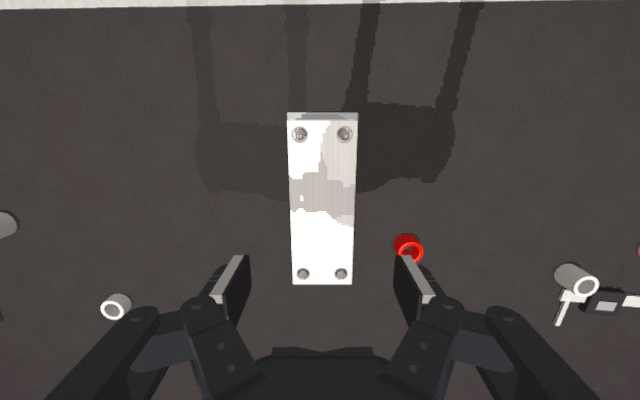

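View pics/s38.png

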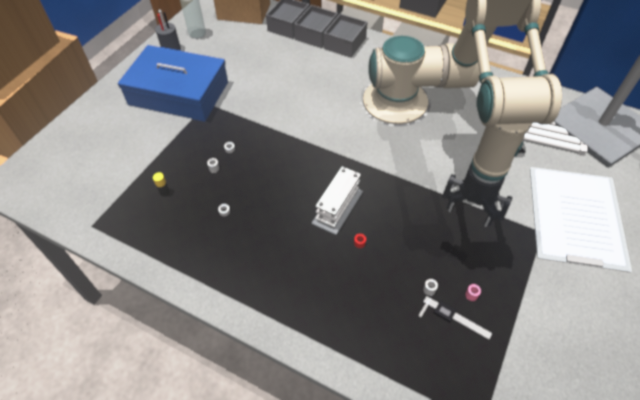

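View pics/s38c.png

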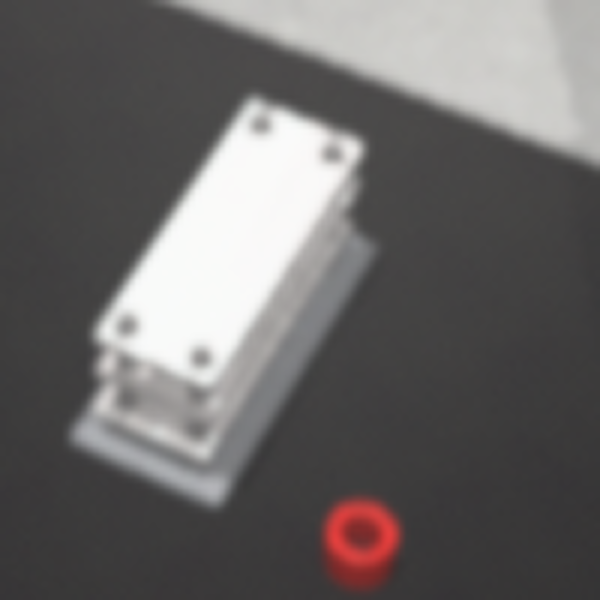

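View pics/t38.png

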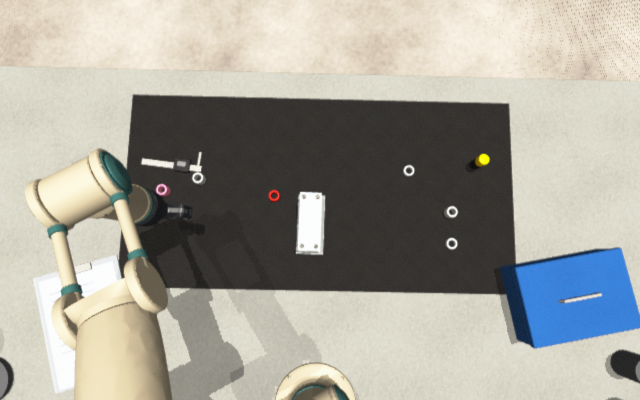

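```bash
python3 - <<'E'
from h import *
t=cam("top"); wrect(t,185,(285,185,340,265),.088)
import cv2
w=cv2.imread("pics/w37.png"); print(get_state()["qd"].round(3))
sign_off()
E
```

```text
rect centre 0.4772 0.0202 size 158.0 66.4 long-axis angle -0.62
[-0.015 -0.013 -0.002  0.005 -0.001  0.003]
the job is handed in; nothing more can be done
```

The carrier is packed and the job is handed in, at about 69 s of the 210 s allowed. It holds three plates and all five 24 mm sleeves present. No verdict was reported, so the result rests on my own checks below.

- **Stack:** Plate 1 sits on the shoulders with three sleeves in a row on it. The two of these I measured stood 35.0 mm apart. Plate 2 carries the other two sleeves, set about 35 mm apart, and plate 3 closes the stack.
- **Sleeve choice:** I measured heights in the top and scene views. Five sleeves came out at 23–24.5 mm, two at 16.5–17 mm, one at 30.5 mm and one at 27.5 mm. The 27.5 mm reading fits neither size, and a close wrist view showed it to be one of the tall ones. I left the two short and two tall sleeves, and the red and pink look-alikes, where they stood.
- **Seating:** Each plate met resistance at its computed height, to within 0.5 mm (gripper heights of 38, 68 and 99 mm). The last push reached about 17 N. The final wrist view shows all four pins through plate 3, and the scene view shows the stack square.
- **Bystanders:** The torch, the caliper and the leftover sleeves are where they started in the top picture.
- **Checks that disagreed:** The last outline check of plate 3 gave 158 x 66 mm instead of 150 x 56 mm. I put this down to the brightness mask also catching the plates and grey base below it, but I did not repeat it. I never measured the plate's tilt directly. The lower row stands about 3 mm off the plate's centre along its length.

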